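Gauge a batch of carving blanks in the clamp jig

ROBOT

A 6-joint arm with a two-finger parallel gripper is mounted at the origin on the work surface. World frame = base frame: x ahead of the robot, y to its left, z up, the work surface at z = 0. Lengths are in m, angles in rad, forces in N, time in s.
With the tool pointing down it reaches from about 0.35 to 0.775 m from the base axis. Payload 7.3 kg.
Tool frame: the origin (TCP) lies between the finger pads, 19 mm behind the fingertips; this is the grasp point; x points along the fingers, z is the direction in which the jaws open and shut, and the axes are right-handed (so a half turn about x gives the same grasp; the last joint's range is limited). The gripper opens to 92 mm and grips with 3 to 60 N. Pads are 19 mm wide; open, the fingers measure 130 mm over their backs; the gripper's body (75 mm by 190 mm) begins 47 mm behind the grasp point.
Start: joints at [1.043, 0.342, 1.524, -0, 1.275, -0.146], TCP at [0.196, 0.487, 0.246] pointing down, gripper open.
Joint ranges: [-2.53, 2.53], [-0.77, 2.02], [0.04, 2.7], [-1, 4.14], [0.28, 2.66], [-3.11, 3.11]. Speed limits (rad/s): [2.57, 2.57, 3.14, 3.14, 3.14, 3.14].

INTERFACE

Orientations are given as a unit quaternion [x, y, z, w].
In Python, from plant import robot gives the robot as it stands. The module is installed in compiled form; this text tells all that it offers.
- The arm moves only by the shell command python3 -m pendant 'ROWS'. ROWS is text: rows parted by semicolons, each of 7 numbers parted by spaces: the shift along the world's x, y, z in cm, then the turn, a rotation vector about the world's x, y, z in degrees, then the closure, from 0 (fully open) to 1 (shut). A call has 1 to 20 rows; each row is the pose to reach, as a shift and turn from the pose commanded when the call began; what a row does not reach only later rows make up. A row lasts 1/10 s, in which the tool goes at most 50 mm and 8.59 degrees, less where a joint would pass 70% of its speed; a pose out of reach is approached as far as the arm can. A call with a gripper value outside its range is refused whole. The fingers move at their own pace and stop on an object; the grip force is fixed at half the most. Time passes only in rows, so rows that repeat a pose let the fingers close. It gives the time, the measured TCP pose, the force and the opening at its end, in the units of the state.
- robot.get_obs(): the state, without advancing time (a new reading comes with each control period).
- robot.grab_frame(name): name is "scene" or "top"; returns a dict with "color" (480x640x3 uint8, red, green, blue), "fx", "fy", "cx", "cy" (pixels), "view" (4x4, takes a point from world to camera coordinates). Camera axes: x right, y down, z forward; pixel columns grow to the right and rows downward; lengths in m; the calibration is good to about 2 mm. A picture is of the moment at which its call begins. There is no depth.
- robot.close_job(): hands the job in, once; it reports no verdict.
Trained networks look in a picture, given as the dict that the camera call returned (one of the last four; its "shot" number tells which), for a name from the list of things; names that differ only in an ending like _2 or _b are one class to them, and where a whole thing is asked for, a point or a joint stands for the part that bears it (a point fixed in the world has none). Each returns a list of dicts, best first, with "score" (0 to 1); they miss things now and then, are a little off and sometimes report something else, mostly with a low value. They report only what shows in the picture. A call takes as long as a camera call. They do not tell look-alikes from the thing itself.
- robot.silhouettes(query, picture): "region" (480x640 bool, what is visible of it) and "box" ([left, top, right, bottom] in pixels, round what is visible of it).
The state is a dict: "time": time; "joints": joint angles; "qd": joint speeds; "joint_efforts": joint torques, N m; "eef_pos": TCP position; "tool_rot": TCP orientation; "force": force on the tool from outside, world axes, zero at the start; "moment": the same for the moment, N m; "finger_gap": finger opening in m.
Only numpy, scipy, OpenCV 4.12 (cv2) and the standard library are available. Lean on these libraries where they do the work, as an engineer would, in place of code of your own. Each camera call takes 0.05 s, during which the arm holds its last target.

TASK

Stack all the loose wooden blanks flat and squarely on one another in the nest of the checking jig, lengthwise between its two jaws and up to the fixed jaw, then swing the toggle clamp over onto the pile and let go of it so that it holds the pile by itself. With the pile clamped, slide the caliper jaw shut until it presses on the pile; then run the jaw fully back and throw the clamp fully back open, leaving the pile square in the nest. Do not disturb the other things on the bench.

Things in the scene. Friction and masses are not known exactly. Their poses are not given: they have to be found in the camera images.
- jig: Fixed checking jig: steel base plate 12 mm thick, 80 wide, along its y (-125 to +210 mm), 130 mm wide at the nest (y -65 to +85). Origin on the table under the nest's middle. Fixed jaw: upright plate 56 mm wide (x), 10 thick, 78 mm high, its face at y = -55 mm looking to +y; behind it (y -72 to -108 mm) the toggle clamp's bracket, 116 mm high. The nest is the bare plate between the jaws.
- nest (a point): Centre of the nest, on the top face of the jig's base plate, 12 mm above the table; axes as the jig's. A square pile has the blanks' centres over this point and their long sides along the jig's y; its end is then at the fixed jaw (a gap of 1 or 2 mm is normal).
- clamp_pivot (a point): The toggle clamp's hinge axis (along the jig's x), at the jig's y = -85 mm, 103 mm above the table.
- clamp_grip (a point): Point to hold on the clamp's black rubber handle, on the arm's centre line, 120 mm from the hinge axis. Handle 20 mm wide along the hinge axis, 18 thick, from 84 to 140 mm from the hinge. Pinch it with the fingers closing along the hinge axis: it then turns between the pads as it swings, tool pointing down. Open, it leans away from the nest, about 210 mm up; shut, it lies above the pile.
- clamp (a joint): Clamp arm's angle (rad): 0 = level, along the jig's +y over the nest; positive = raised; 2.0 = fully thrown back, at its stop. The solid steel arm (0.65 kg, damped hinge) tips over centre at 1.57: above, it falls back to its open stop; below, it comes down on the nest and presses the pile with about 6 N by itself. Rests at about -0.13, 0.02, 0.17 on 3, 4, 5 blanks.
- clamp_foot (a point): Round black rubber foot, 22 mm across, on a stem under the clamp's arm, 80 mm from the hinge axis; origin at the middle of its underside, 45 mm below the arm's centre line. It presses on the pile.
- jaw (a joint): Travel of the sliding caliper jaw (m) towards the fixed jaw, along the jig's -y: 0 = fully back, with 190 mm between the jaws; the gap is 190 mm minus this, so it meets a 110 mm pile at about 0.080; end of travel 0.10. Drag about 1.5 N plus a little damping; it stays where it is left.
- jaw_grip (a point): Point to hold on the sliding jaw's black upright grip post (20 x 20 mm, top 119.5 mm above the table, bare above 57 mm): 105 mm above the table, on the jig's centre line, 45 mm behind the jaw's gauging face (towards the jig's +y).
- jaw_face (a point): Gauging face plate of the sliding jaw: 56 mm wide, 10 mm thick, from 14 to 78 mm above the table. Origin at the middle of the plate's lower edge, on the face that looks to the fixed jaw.
- blank1: A flat wooden blank, 50 (x) x 110 (y) x 12 mm (z), about 40 to 85 g; all five are alike and either way round or way up will do. Origin at the middle of its underside. Three to five of them are present, lying flat and apart on the table between the robot and the jig.
- blank2: A flat wooden blank, 50 (x) x 110 (y) x 12 mm (z), about 40 to 85 g; all five are alike and either way round or way up will do. Origin at the middle of its underside. Three to five of them are present, lying flat and apart on the table between the robot and the jig.
- blank3: A flat wooden blank, 50 (x) x 110 (y) x 12 mm (z), about 40 to 85 g; all five are alike and either way round or way up will do. Origin at the middle of its underside. Three to five of them are present, lying flat and apart on the table between the robot and the jig.
- blank4: A flat wooden blank, 50 (x) x 110 (y) x 12 mm (z), about 40 to 85 g; all five are alike and either way round or way up will do. Origin at the middle of its underside. Three to five of them are present, lying flat and apart on the table between the robot and the jig.
- blank5: A flat wooden blank, 50 (x) x 110 (y) x 12 mm (z), about 40 to 85 g; all five are alike and either way round or way up will do. Origin at the middle of its underside. Three to five of them are present, lying flat and apart on the table between the robot and the jig.
- burr_block: Bystander: white block 90 x 60 x 30 mm with steel burrs standing in it, 64 mm high in all; origin under its middle.
- jar: Bystander: white jar, 60 mm across, 100 mm high; origin under its middle.
- handpiece: Bystander: steel rotary handpiece, 28 mm thick, 170 mm long, lying on the table beyond the jig; origin at its middle on the table.
Mind the look-alikes: they are no part of the job. Leave any red look-alike of the blank5 alone.

How it is judged:
On the way, in this order (a step that is already met when the one before it is completed fails the run):
1. all the blanks lie in one square pile in the nest (within 8 mm, 0.1 rad), with the clamp still open (x of blank1 in the frame of nest between -0.008 and 0.008 m and y of blank1 in the frame of nest between -0.008 and 0.008 m and z of each of blank1, blank2, blank3, blank4, blank5 in the frame of nest below 0.066 m and angle between the y axis of each of blank1, blank2, blank3, blank4, blank5 and the y axis of jig, either way round below 0.1 rad and angle between the z axis of each of blank1, blank2, blank3, blank4, blank5 and the z axis of jig, either way round below 0.08 rad and x of blank2 in the frame of nest between -0.008 and 0.008 m and y of blank2 in the frame of nest between -0.008 and 0.008 m and x of blank3 in the frame of nest between -0.008 and 0.008 m and y of blank3 in the frame of nest between -0.008 and 0.008 m and x of blank4 in the frame of nest between -0.008 and 0.008 m and y of blank4 in the frame of nest between -0.008 and 0.008 m and x of blank5 in the frame of nest between -0.008 and 0.008 m and y of blank5 in the frame of nest between -0.008 and 0.008 m and linear speed of each of blank1, blank2, blank3, blank4, blank5 below 0.03 m/s and value of joint clamp above 1.3 rad), for 0.3 s.
2. the toggle clamp holds the square pile by itself: its foot presses with over 2 N and the fingers are off the clamp and the blanks (x of blank1 in the frame of nest between -0.008 and 0.008 m and y of blank1 in the frame of nest between -0.008 and 0.008 m and z of each of blank1, blank2, blank3, blank4, blank5 in the frame of nest below 0.066 m and angle between the y axis of each of blank1, blank2, blank3, blank4, blank5 and the y axis of jig, either way round below 0.1 rad and angle between the z axis of each of blank1, blank2, blank3, blank4, blank5 and the z axis of jig, either way round below 0.08 rad and x of blank2 in the frame of nest between -0.008 and 0.008 m and y of blank2 in the frame of nest between -0.008 and 0.008 m and x of blank3 in the frame of nest between -0.008 and 0.008 m and y of blank3 in the frame of nest between -0.008 and 0.008 m and x of blank4 in the frame of nest between -0.008 and 0.008 m and y of blank4 in the frame of nest between -0.008 and 0.008 m and x of blank5 in the frame of nest between -0.008 and 0.008 m and y of blank5 in the frame of nest between -0.008 and 0.008 m and (contact force between clamp and blank1 above 2 N or contact force between clamp and blank2 above 2 N or contact force between clamp and blank3 above 2 N or contact force between clamp and blank4 above 2 N or contact force between clamp and blank5 above 2 N) and value of joint clamp below 0.6 rad and contact force between the fingers and anything else below 0.3 N), for 0.5 s.
3. the caliper jaw presses with over 2 N on the clamped pile (x of blank1 in the frame of nest between -0.008 and 0.008 m and y of blank1 in the frame of nest between -0.008 and 0.008 m and z of each of blank1, blank2, blank3, blank4, blank5 in the frame of nest below 0.066 m and angle between the y axis of each of blank1, blank2, blank3, blank4, blank5 and the y axis of jig, either way round below 0.1 rad and angle between the z axis of each of blank1, blank2, blank3, blank4, blank5 and the z axis of jig, either way round below 0.08 rad and x of blank2 in the frame of nest between -0.008 and 0.008 m and y of blank2 in the frame of nest between -0.008 and 0.008 m and x of blank3 in the frame of nest between -0.008 and 0.008 m and y of blank3 in the frame of nest between -0.008 and 0.008 m and x of blank4 in the frame of nest between -0.008 and 0.008 m and y of blank4 in the frame of nest between -0.008 and 0.008 m and x of blank5 in the frame of nest between -0.008 and 0.008 m and y of blank5 in the frame of nest between -0.008 and 0.008 m and (contact force between clamp and blank1 above 2 N or contact force between clamp and blank2 above 2 N or contact force between clamp and blank3 above 2 N or contact force between clamp and blank4 above 2 N or contact force between clamp and blank5 above 2 N) and value of joint clamp below 0.6 rad and (contact force between jaw and blank1 above 2 N or contact force between jaw and blank2 above 2 N or contact force between jaw and blank3 above 2 N or contact force between jaw and blank4 above 2 N or contact force between jaw and blank5 above 2 N)), for 0.06 s.
At the end, for the whole second after the job is handed in: All blanks rest in one square pile in the nest: each centre within 8 mm of the nest's centre along and across the jig, within 0.1 rad of the jig's direction, flat; the clamp is thrown back (over 1.85 rad) and the jaw is run back (less than 15 mm from its back end) (x of blank1 in the frame of nest between -0.008 and 0.008 m and y of blank1 in the frame of nest between -0.008 and 0.008 m and z of each of blank1, blank2, blank3, blank4, blank5 in the frame of nest below 0.066 m and angle between the y axis of each of blank1, blank2, blank3, blank4, blank5 and the y axis of jig, either way round below 0.1 rad and angle between the z axis of each of blank1, blank2, blank3, blank4, blank5 and the z axis of jig, either way round below 0.08 rad and x of blank2 in the frame of nest between -0.008 and 0.008 m and y of blank2 in the frame of nest between -0.008 and 0.008 m and x of blank3 in the frame of nest between -0.008 and 0.008 m and y of blank3 in the frame of nest between -0.008 and 0.008 m and x of blank4 in the frame of nest between -0.008 and 0.008 m and y of blank4 in the frame of nest between -0.008 and 0.008 m and x of blank5 in the frame of nest between -0.008 and 0.008 m and y of blank5 in the frame of nest between -0.008 and 0.008 m and linear speed of each of blank1, blank2, blank3, blank4, blank5 below 0.03 m/s and value of joint clamp above 1.85 rad and value of joint jaw below 0.015 m); the robot touches nothing.
It fails at once if burr block disturbed (moved over 30 mm) (distance of burr_block from where it was at the start of the episode above 0.03 m).
It fails at once if jar disturbed (moved over 30 mm) (distance of jar from where it was at the start of the episode above 0.03 m).
It fails at once if handpiece disturbed (moved over 30 mm) (distance of handpiece from where it was at the start of the episode above 0.03 m).
Of blank1, blank2, blank3, blank4, blank5 only 3 to 5 are there at a start; the rules pass over those that are not, and their reading is None.
At some moment in a run one of blank1, blank2, blank3, blank4, blank5 may be knocked a few centimetres aside while the robot is not near it.
Once in a run the grip may slacken for a moment while it holds something.
It also fails if it takes over 210 s, if anything falls off the work surface, if the arm or the gripper's body presses on something with over 40 N, if the wrist force passes 120 N, or if a joint passes its speed limit or range.

## Working session

There is one attempt and no reset: what is moved stays moved. The work goes in short steps, Python scripts to look and compute and a shell command to move; the robot and the scene stay as the last step left them, time stands still between calls to the robot, and variables do not carry over. Pictures are saved under pics/ and viewed, and the job is handed in when it is done.

```bash
mkdir -p pics; python3 - <<'E'
from plant import robot
import cv2
o=robot.get_obs(); print(o)
for n in ("scene","top"):
    f=robot.grab_frame(n)
    print(n,f["fx"],f["fy"],f["cx"],f["cy"],f["view"],f["shot"])
    cv2.imwrite(f"pics/{n}0.png",f["color"][:,:,::-1])
E
```

```text
{'time': 0.0, 'joints': array([ 1.04300300e+00,  3.42723703e-01,  1.52499905e+00, -1.75626364e-07,
        1.27537830e+00, -1.46016735e-01]), 'qd': array([ 0.00106614,  0.00091399,  0.00151916, -0.00047536, -0.00044832,
       -0.00054953]), 'joint_efforts': array([-3.94507069e-04, -4.31224322e+01, -2.44219369e+01,  7.18078902e-02,
        5.58430958e-02, -1.11253182e-04]), 'eef_pos': array([0.19540101, 0.48688875, 0.2448507 ]), 'tool_rot': array([-0.39628368,  0.58626396,  0.39582108,  0.5853029 ]), 'force': array([ 0.20718361, -1.10432761,  0.8516671 ]), 'moment': array([-0.03812834, -0.00538169, -0.01132728]), 'finger_gap': 0.09183477766149635}
scene 508.0085834950202 508.0085834950202 319.96718243715384 234.21925349727363 [[-0.39705205  0.91759636 -0.01914634  0.23007107]
 [ 0.68150461  0.28079196 -0.67580127 -0.31070416]
 [-0.61473665 -0.2813766  -0.73683517  1.66840794]
 [ 0.          0.          0.          1.        ]] 1
top 614.0349377760466 614.0349377760466 319.840492087062 241.9220575209556 [[-0.01575157 -0.99983919 -0.00857207  0.01377158]
 [-0.99724995  0.01633055 -0.07229011  0.57070788]
 [ 0.07241847  0.00740982 -0.99734681  1.50721537]
 [ 0.          0.          0.          1.        ]] 2
```

View pics/scene0.png

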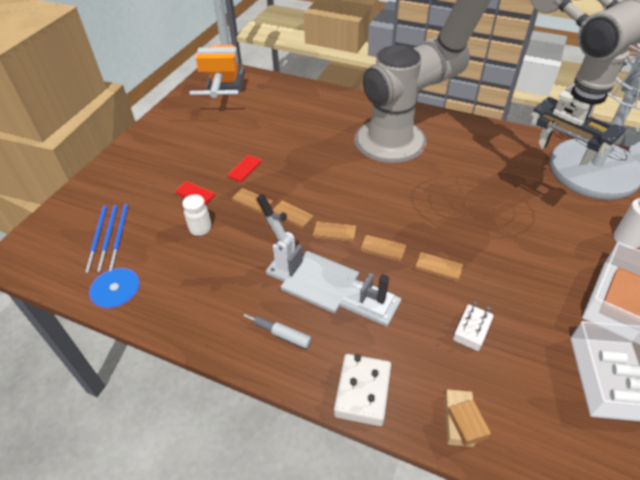

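View pics/top0.png

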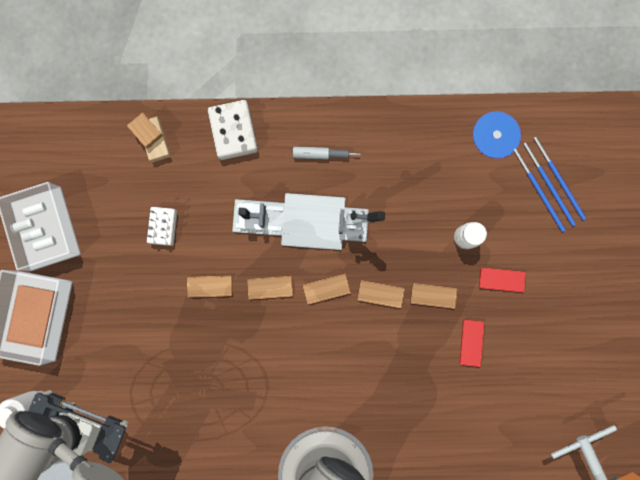

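```bash
cat > h.py <<'E'
from plant import robot
import numpy as np, cv2
def ray(f,uv):
    V=np.array(f["view"]);R=V[:3,:3];t=V[:3,3]
    d=R.T@np.array([(uv[0]-f["cx"])/f["fx"],(uv[1]-f["cy"])/f["fy"],1.]); c=-R.T@t
    return c,d
def onz(f,uv,z):
    c,d=ray(f,uv); return c+d*(z-c[2])/d[2]
def proj(f,p):
    V=np.array(f["view"]); q=V[:3,:3]@np.asarray(p)+V[:3,3]
    return np.array([q[0]/q[2]*f["fx"]+f["cx"],q[1]/q[2]*f["fy"]+f["cy"]])
def tri(obs):
    A=np.zeros((3,3));b=np.zeros(3);L=[]
    for f,uv in obs:
        c,d=ray(f,uv);d=d/np.linalg.norm(d);P=np.eye(3)-np.outer(d,d);A+=P;b+=P@c;L.append((P,c))
    x=np.linalg.solve(A,b); return x,[round(1e3*np.linalg.norm(P@(x-c)),1) for P,c in L]
def rect(f,reg,z):
    cs,_=cv2.findContours(reg.astype(np.uint8),cv2.RETR_EXTERNAL,cv2.CHAIN_APPROX_NONE)
    c=max(cs,key=cv2.contourArea)[:,0,:].astype(float)
    P=np.array([onz(f,u,z)[:2] for u in c]).astype(np.float32)*1000
    (cx,cy),(w,h),a=cv2.minAreaRect(P)
    if w>h: a+=90; w,h=h,w   # a: so that long axis angle from x
    ang=(a+90+90)%180-90
    return cx,cy,w,h,ang
def show(f,name,box=None,s=1):
    im=f["color"][:,:,::-1].copy()
    if box: im=im[box[1]:box[3],box[0]:box[2]]
    cv2.imwrite(name,cv2.resize(im,None,fx=s,fy=s,interpolation=cv2.INTER_CUBIC))
E
python3 - <<'E'
from h import *
np.set_printoptions(precision=1,suppress=True)
T=robot.grab_frame("top");S=robot.grab_frame("scene")
for n in ["blank1","jig","jaw_face","clamp","jar","burr_block","handpiece"]:
    for nm,f in(("top",T),("scene",S)):
        for d in robot.silhouettes(n,f):
            r=d["region"]; ys,xs=np.nonzero(r)
            print(n,nm,round(d["score"],2),d["box"],r.sum(),"cen",xs.mean(),ys.mean(),"rect",np.array(rect(f,r,0.012)))
for nm,f in(("top",T),("scene",S)):
    np.save(nm+"_f.npy",f,allow_pickle=True)
show(T,"pics/jigtop.png",(220,170,400,310),4)
show(S,"pics/jigscene.png",(230,180,420,330),4)
E
```

```text
blank1 top 0.95 [461.7, 318.2, 480.8, 368.1] 935 cen 471.0577540106952 342.43101604278075 rect [ 316.7 -365.2   53.9  108.9   -6.6]
blank1 top 0.89 [478.8, 268.6, 524.4, 292.6] 908 cen 501.4955947136564 279.08590308370043 rect [ 471.8 -444.9   50.2  111.8   83.4]
blank1 top 0.79 [412.7, 284.7, 457.8, 309.6] 911 cen 432.90889132821076 294.9440175631174 rect [ 434.9 -274.    50.2  111.3   82.6]
blank1 top 0.77 [355.9, 280.8, 406.2, 305.3] 871 cen 380.0539609644087 293.2204362801378 rect [ 441.3 -143.2   49.7  110.4   79.7]
blank1 top 0.77 [303.7, 273.3, 351.8, 302.3] 925 cen 326.0713513513513 288.0345945945946 rect [456.4  -9.1  51.8 112.9 -76.9]
blank1 top 0.66 [245.8, 277.1, 292.5, 295.6] 840 cen 268.43690476190477 286.7297619047619 rect [461.3 134.6  49.5 110.1 -86.7]
blank1 top 0.62 [230.8, 195.8, 383.4, 251.1] 5653 cen 304.5080488236335 219.87015743852822 rect [626.7  34.1 130.9 380.1  84.7]
blank1 top 0.58 [187.0, 275.9, 233.7, 297.1] 904 cen 208.9236725663717 285.7909292035398 rect [465.7 283.8  52.1 112.5 -89.1]
blank1 top 0.22 [454.0, 221.9, 486.2, 249.4] 606 cen 469.437293729
[... 2379 characters left out ...]
rect [610.4 398.7  60.8 123.9  -6.1]
burr_block scene 0.66 [276.2, 201.7, 311.8, 228.3] 512 cen 293.580078125 214.5390625 rect [ 444.7 -145.6   56.6  113.9   77.8]
handpiece top 0.96 [294.3, 145.3, 349.1, 160.5] 506 cen 317.59683794466406 152.47628458498025 rect [799.5  -0.6  25.6 139.1  89. ]
handpiece scene 0.86 [251.5, 320.7, 311.6, 348.7] 729 cen 283.8312757201646 332.6474622770919 rect [796.9  -4.1  35.  150.   85.8]
handpiece scene 0.61 [184.4, 194.4, 211.3, 234.6] 775 cen 196.04903225806453 215.2167741935484 rect [ 548.1 -395.1   60.2  164.6   41.5]
handpiece scene 0.37 [231.6, 187.8, 273.1, 214.9] 385 cen 247.09350649350648 199.64155844155843 rect [ 438.2 -281.4   58.5  106.8   83.7]
```

```bash
ls -la .
```

```text
total 1824
drwxr-xr-x  3 agent agent   4096 Dec  7 03:00 .
drwxr-xr-x 23 root  root    4096 Dec  7 02:59 ..
-rw-r--r--  1 agent agent   1261 Dec  7 03:00 h.py
drwxr-xr-x  2 agent agent   4096 Dec  7 03:00 pics
-rw-r--r--  1 agent agent 922235 Dec  7 03:00 scene_f.npy
-rw-r--r--  1 agent agent 922235 Dec  7 03:00 top_f.npy
```

View pics/jigtop.png

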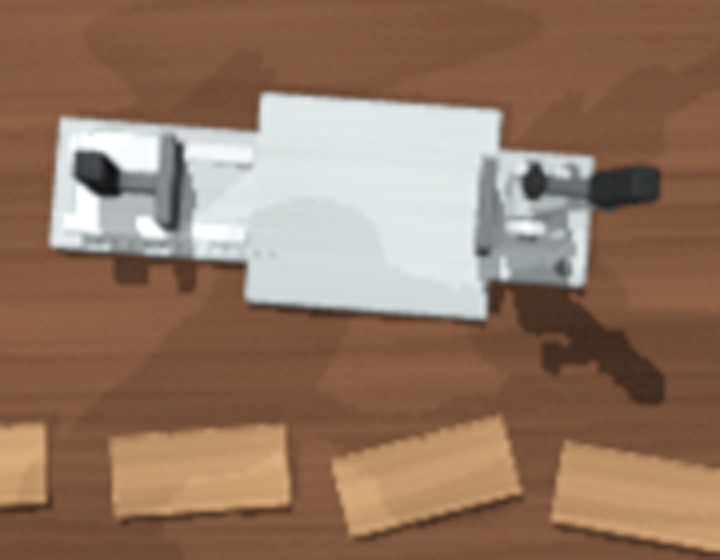

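View pics/jigscene.png

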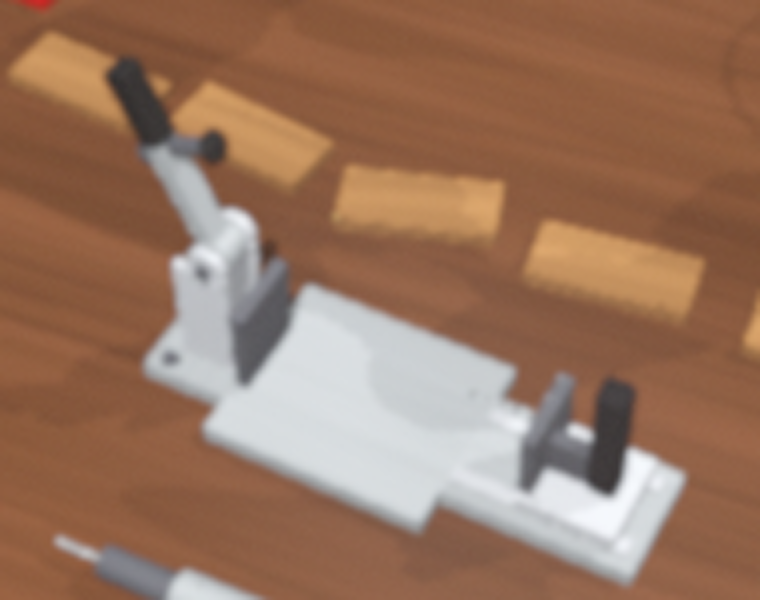

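```bash
cat > fit.py <<'E'
from h import *
from scipy.optimize import least_squares
T=np.load("top_f.npy",allow_pickle=True).item();S=np.load("scene_f.npy",allow_pickle=True).item()
c=lambda o,p:[(p[0]+.5)/4-.5+o[0],(p[1]+.5)/4-.5+o[1]]
t=lambda x,y:c((220,170),(x,y)); s=lambda x,y:c((230,180),(x,y))
D={(65,85):t(262,93),(65,-65):t(500,108),(-65,-65):t(486,321),(-65,85):t(246,301),(40,210):t(62,117),(-40,210):t(50,246),(40,-125):t(596,156),(-40,-125):t(584,288)}
E={(-65,-65):s(310,284),(-65,85):s(517,370),(65,85):s(422,521),(65,-65):s(205,428),(-40,210):s(687,475),(40,210):s(630,575),(40,-125):s(146,360)}
def J(p,q,z=.012):
    a=p[2];x,y=q[0]/1e3,q[1]/1e3
    return [p[0]+np.cos(a)*x-np.sin(a)*y,p[1]+np.sin(a)*x+np.cos(a)*y,z]
if __name__=="__main__":
  for name,sets in(("top",[(T,D)]),("scene",[(S,E)]),("both",[(T,D),(S,E)])):
    f=lambda p:np.concatenate([proj(F,J(p,k))-v for F,X in sets for k,v in X.items()])
    r=least_squares(f,[.62,.02,0]); print(name,r.x,np.abs(r.fun).max(),np.round(r.fun,1))
E
python3 fit.py
```

```text
top [ 0.62348589  0.01082669 -0.09212221] 0.9636899501161622 [ 0.3  0.3  0.2  1.  -0.1 -0.8  0.1 -0.4  0.   0.4  0.3 -0.3 -0.7  0.6
  0.  -0.7]
scene [ 0.62262101  0.01041901 -0.09605342] 0.5678334471814992 [ 0.2  0.2 -0.1 -0.1 -0.4  0.1  0.3 -0.6 -0.5 -0.   0.3 -0.   0.2  0.5]
both [ 0.62319427  0.01065614 -0.09346681] 1.1145776097880002 [ 0.4  0.3  0.3  1.1 -0.1 -0.7  0.1 -0.3  0.1  0.4  0.3 -0.3 -0.6  0.8
  0.1 -0.5  0.1  0.4 -0.1 -0.  -0.2  0.3  0.3 -0.3 -0.4  0.   0.5  0.
  0.1  0.8]
```

```bash
cat >> h.py <<'E'
from scipy.spatial.transform import Rotation as Rn
NEST=np.array([.6232,.0107]);A=-.0935
def jw(x,y):  # jig mm -> world m
    return NEST+np.array([np.cos(A)*x-np.sin(A)*y,np.sin(A)*x+np.cos(A)*y])/1e3
def wj(p):
    d=(np.asarray(p)[:2]-NEST)*1e3
    return np.array([np.cos(A)*d[0]+np.sin(A)*d[1],-np.sin(A)*d[0]+np.cos(A)*d[1]])
def go(x,y,z,yaw):
    """target TCP, closing axis heading yaw (deg from world x, mod 180)"""
    o=robot.get_obs(); R=Rn.from_quat(o["tool_rot"]); M=R.as_matrix()
    best=None
    for k in(0,180):
        th=np.radians(yaw+k); Z=np.array([np.cos(th),np.sin(th),0]);X=np.array([0,0,-1.]);Y=np.cross(Z,X)
        rv=(Rn.from_matrix(np.c_[X,Y,Z])*R.inv()).as_rotvec(degrees=True)
        if best is None or np.linalg.norm(rv)<np.linalg.norm(best): best=rv
    d=(np.array([x,y,z])-o["eef_pos"])*100
    print("t",round(o["time"],2),"at",np.round(o["eef_pos"],4),"heading",round(np.degrees(np.arctan2(M[1,2],M[0,2])),1),"gap",round(o["finger_gap"],4),"j6",round(o["joints"][5],2))
    print("SHIFT cm",np.round(d,2),"ROTVEC deg",np.round(best,2))
E
python3 - <<'E'
from h import *
go(.457,-.009,.15,13)
print(jw(0,3),jw(0,-135),jw(0,180))
E
```

```text
t 0.9 at [0.1956 0.4872 0.2455] heading 68.1 gap 0.092 j6 -0.15
SHIFT cm [ 26.14 -49.62  -9.55] ROTVEC deg [ -0.     0.   -55.12]
[0.62348009 0.0136869 ] [ 0.61059588 -0.12371033] [0.64000549 0.18991377]
```

```bash
python3 - <<'E'
from h import *
go(.467,.284,.10,0.9)
E
python3 -m pendant '27.1 -20.3 -14.5 0 0 -67.2 0;27.1 -20.3 -14.5 0 0 -67.2 0;27.1 -20.3 -14.5 0 0 -67.2 0;27.1 -20.3 -14.5 0 0 -67.2 0;27.1 -20.3 -14.5 0 0 -67.2 0;27.1 -20.3 -14.5 0 0 -67.2 0;27.1 -20.3 -14.5 0 0 -67.2 0;27.1 -20.3 -14.5 0 0 -67.2 0;27.1 -20.3 -14.5 0 0 -67.2 0;27.1 -20.3 -14.5 0 0 -67.2 0;27.1 -20.3 -14.5 0 0 -67.2 0'
python3 - <<'E'
from h import *
go(.467,.284,.023,0.9)
T=robot.grab_frame("top");S=robot.grab_frame("scene")
show(T,"pics/t1.png");show(S,"pics/s1.png",(350,150,550,300),3)
E
```

```text
t 0.9 at [0.1956 0.4872 0.2455] heading 68.1 gap 0.092 j6 -0.15
SHIFT cm [ 27.14 -20.32 -14.55] ROTVEC deg [ -0.     0.   -67.22]
time: 2.0
eef_pos: [0.4659, 0.2851, 0.1011]
tool_rot: [-0.007, 0.707, 0.007, 0.707]
force: [-0.0, 0.7, 0.1]
finger_gap: 0.0919
t 2.0 at [0.4659 0.2851 0.1011] heading 1.1 gap 0.0919 j6 0.39
SHIFT cm [ 0.11 -0.11 -7.81] ROTVEC deg [-0.02  0.03 -0.21]
```

View pics/s1.png

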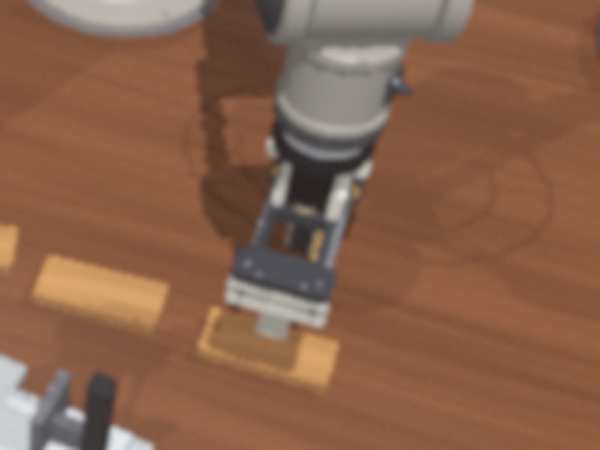

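View pics/t1.png

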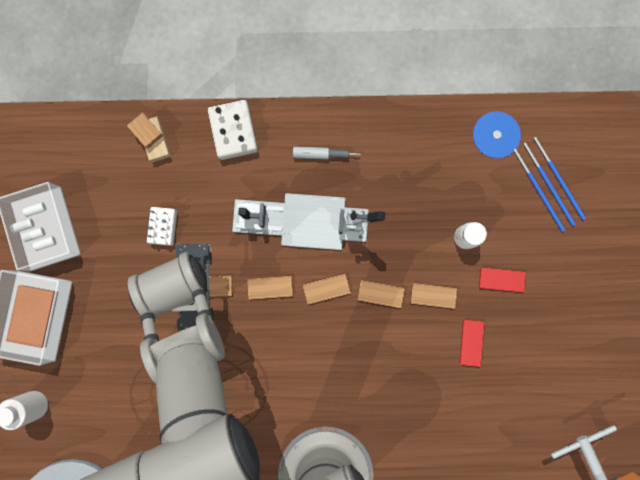

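```bash
python3 -m pendant '0.1 -0.1 -5 0 0 0 0;0.1 -0.1 -7.8 0 0 0 0;0.1 -0.1 -7.8 0 0 0 0;0.1 -0.1 -7.8 0 0 0 0;0.1 -0.1 -7.8 0 0 0 1;0.1 -0.1 -7.8 0 0 0 1;0.1 -0.1 -7.8 0 0 0 1;0.1 -0.1 -7.8 0 0 0 1;0.1 -0.1 -7.8 0 0 0 1;0.1 -0.1 -7.8 0 0 0 1'
```

```text
time: 3.1
eef_pos: [0.4676, 0.2832, 0.0226]
tool_rot: [-0.006, 0.707, 0.006, 0.707]
force: [-0.3, 0.4, 1.4]
finger_gap: 0.0498
```

```bash
python3 - <<'E'
from h import *
go(*jw(0,1.5),.17,np.degrees(A))
E
python3 -m pendant '0 0 5 0 0 0 1;0 0 10 0 0 0 1;0 0 14.8 0 0 0 1;0 0 14.8 0 0 0 1'
python3 - <<'E'
from h import *
go(*jw(0,1.5),.17,np.degrees(A))
E
```

```text
t 3.1 at [0.4676 0.2832 0.0226] heading 0.9 gap 0.0498 j6 0.39
SHIFT cm [ 15.58 -27.1   14.74] ROTVEC deg [ 0.    0.   -6.28]
time: 3.5
eef_pos: [0.4708, 0.2847, 0.1773]
tool_rot: [-0.004, 0.703, 0.008, 0.711]
force: [0.2, 0.1, -0.3]
finger_gap: 0.0496
t 3.5 at [0.4708 0.2847 0.1773] heading 0.9 gap 0.0496 j6 0.39
SHIFT cm [ 15.25 -27.25  -0.73] ROTVEC deg [-0.26  0.71 -6.28]
```

```bash
python3 -m pendant '15.6 -27.1 0 0 0 -6.3 1;15.6 -27.1 0 0 0 -6.3 1;15.6 -27.1 0 0 0 -6.3 1;15.6 -27.1 0 0 0 -6.3 1;15.6 -27.1 0 0 0 -6.3 1;15.6 -27.1 0 0 0 -6.3 1;15.6 -27.1 0 0 0 -6.3 1;15.6 -27.1 0 0 0 -6.3 1;15.6 -27.1 -5 0 0 -6.3 1;15.6 -27.1 -10 0 0 -6.3 1;15.6 -27.1 -10 0 0 -6.3 1;15.6 -27.1 -10 0 0 -6.3 1'
python3 - <<'E'
from h import *
go(*jw(0,1.5),.035,np.degrees(A))
T=robot.grab_frame("top");S=robot.grab_frame("scene")
show(T,"pics/t2.png",(200,150,420,330),3);show(S,"pics/s2.png",(220,150,420,300),4)
E
```

```text
time: 4.7
eef_pos: [0.6229, 0.0138, 0.0708]
tool_rot: [0.033, 0.707, -0.032, 0.706]
force: [0.7, 0.3, -0.3]
finger_gap: 0.0498
t 4.7 at [0.6229 0.0138 0.0708] heading -5.3 gap 0.0498 j6 -0.01
SHIFT cm [ 0.04 -0.16 -3.58] ROTVEC deg [-0.03 -0.11 -0.07]
```

View pics/s2.png

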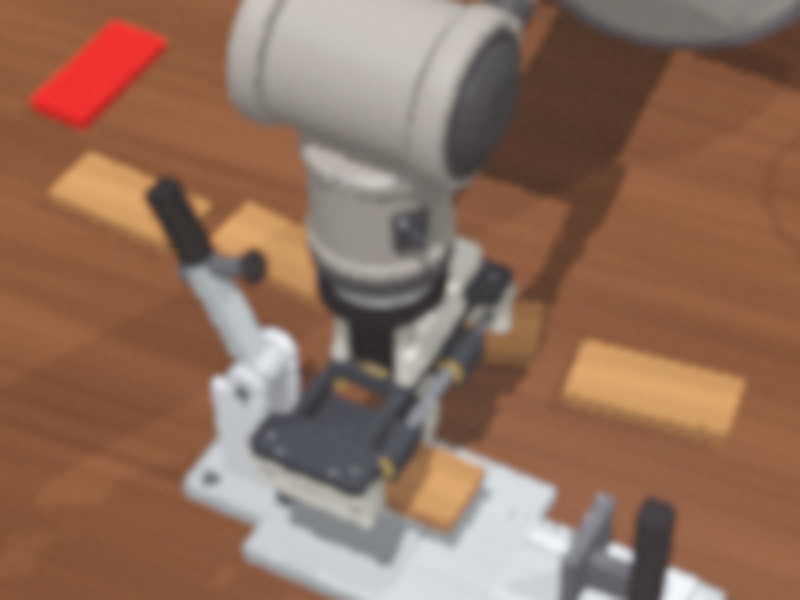

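View pics/t2.png

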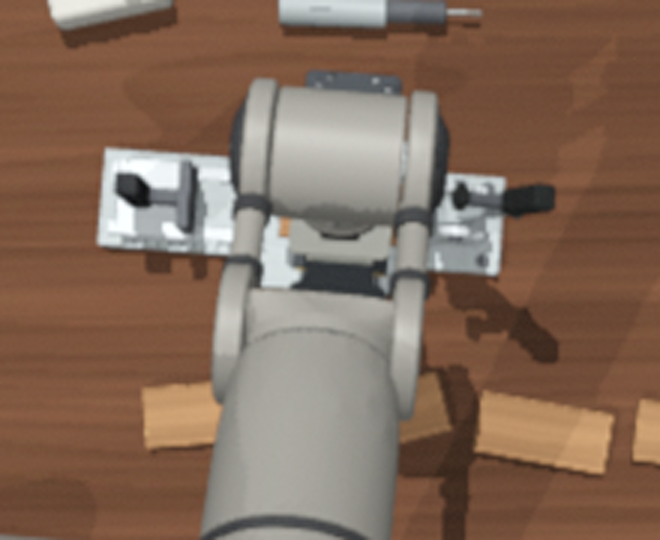

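```bash
python3 -m pendant '0 -0.15 -2.5 0 0 0 1;0 -0.15 -3.5 0 0 0 1;0 -0.15 -3.5 0 0 0 1;0 -0.15 -3.5 0 0 0 1'
python3 - <<'E'
from h import *
go(*jw(0,1.5),.035,np.degrees(A))
E
```

```text
time: 5.2
eef_pos: [0.6238, 0.0112, 0.0366]
tool_rot: [0.033, 0.706, -0.033, 0.707]
force: [-1.3, 3.3, -2.8]
finger_gap: 0.0495
t 5.2 at [0.6238 0.0112 0.0366] heading -5.4 gap 0.0495 j6 -0.01
SHIFT cm [-0.05  0.1  -0.16] ROTVEC deg [-0.03  0.04  0.02]
```

```bash
python3 -m pendant '0 0 0 0 0 0 1;0 0 0 0 0 0 1;0 0 0 0 0 0 1'
python3 - <<'E'
from h import *
go(*jw(0,1.5),.035,np.degrees(A))
S=robot.grab_frame("scene");show(S,"pics/s3.png",(220,180,420,330),4)
E
```

```text
time: 5.5
eef_pos: [0.6238, 0.0112, 0.0361]
tool_rot: [0.033, 0.706, -0.033, 0.707]
force: [-0.5, 5.9, -1.2]
finger_gap: 0.0494
t 5.5 at [0.6238 0.0112 0.0361] heading -5.4 gap 0.0494 j6 -0.01
SHIFT cm [-0.05  0.1  -0.11] ROTVEC deg [-0.03  0.05  0.02]
```

View pics/s3.png

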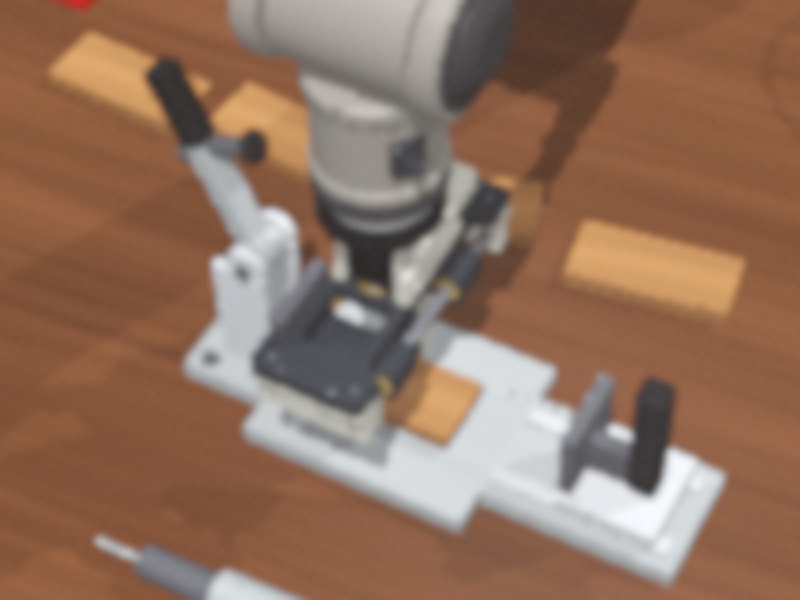

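```bash
python3 -m pendant '0 0.15 0 0 0 0 1;0 0.15 -0.1 0 0 0 1;0 0.15 -0.1 0 0 0 1'
python3 -m pendant '0 0 0 0 0 0 0;0 0 0 0 0 0 0;0 0 0 0 0 0 0;0 0 0 0 0 0 0;0 0 5 0 0 0 0;0 0 10 0 0 0 0;-5 3 13.5 0 0 0 0;-10 6 13.5 0 0 0 0;-15 10 13.5 0 0 0 0;-16 12 13.5 0 0 0 0;-16 12 13.5 0 0 0 0'
python3 - <<'E'
from h import *
go(.462,.1345,.09,3.3)
T=robot.grab_frame("top");S=robot.grab_frame("scene")
show(T,"pics/t3.png",(180,150,420,330),3);show(S,"pics/s4.png",(220,180,420,330),4)
for nm,f in(("top",T),("scene",S)):
    for d in robot.silhouettes("blank1",f):
        print(nm,round(d["score"],2),d["box"],np.round(rect(f,d["region"],.012),1),np.round(rect(f,d["region"],.024),1))
E
```

```text
time: 5.85
eef_pos: [0.624, 0.0117, 0.0349]
tool_rot: [0.033, 0.706, -0.033, 0.707]
force: [0.1, -0.4, 0.3]
finger_gap: 0.0496
time: 6.95
eef_pos: [0.4598, 0.1347, 0.1699]
tool_rot: [0.032, 0.707, -0.032, 0.706]
force: [1.1, -0.2, 0.8]
finger_gap: 0.0916
t 6.95 at [0.4598 0.1347 0.1699] heading -5.2 gap 0.0916 j6 0.21
SHIFT cm [ 0.22 -0.02 -7.99] ROTVEC deg [-0.03 -0.11  8.5 ]
top 0.91 [305.7, 272.8, 346.3, 303.7] [455.7  -8.4  50.9 110.4 -75.7] [455.8  -8.4  50.5 109.6 -75.7]
top 0.86 [410.6, 282.8, 453.7, 308.0] [ 434.8 -273.    52.8  109.1   82.8] [ 435.  -270.9   52.4  108.2   82.8]
top 0.86 [477.6, 265.9, 526.0, 292.2] [ 472.8 -445.6   56.5  113.8   83.1] [ 472.7 -442.2   56.1  112.9   83.1]
top 0.67 [295.1, 211.1, 341.2, 231.7] [624.9  13.1  51.  110.5  85.2] [623.6  12.9  50.6 109.6  85.2]
top 0.64 [283.9, 276.4, 292.0, 290.8] [464.1  86.1  18.9  49.    6.1] [464.1  85.4  18.8  48.6   6.1]
top 0.63 [358.2, 283.3, 404.3, 306.6] [ 440.6 -142.5   50.6  110.1   79.7] [ 440.8 -141.4   50.2  109.2   79.7]
top 0.62 [461.0, 316.9, 484.3, 364.9] [ 318.6 -365.1   55.4  114.    -4.9] [ 319.8 -362.3   55.   113.1   -4.9]
scene 0.98 [358.4, 234.3, 405.0, 258.5] [466.1 129.7  58.7 110.1 -86.6] [476.4 132.3  58.  108.8 -86.6]
scene 0.91 [275.6, 201.2, 313.7, 226.0] [ 444.5 -146.7   56.6  111.6   77.9] [ 455.  -140.9   55.9  110.3   77.9]
scene 0.81 [230.8, 189.1, 272.5, 212.3] [ 438.1 -281.1   57.3  107.1   82.7] [ 448.6 -273.6   56.6  105.8   82.7]
scene 0.78 [290.9, 258.3, 340.1, 295.1] [619.8   6.8  58.2 114.1  84.9] [628.2  10.8  57.5 112.7  84.9]
scene 0.75 [312.3, 220.5, 353.5, 241.3] [459.5 -12.   63.5 109.2 -76.5] [469.8  -7.8  62.7 107.9 -76.5]
scene 0.75 [172.5, 182.2, 216.8, 208.1] [ 475.1 -448.4   54.7  114.6   84.2] [ 485.3 -438.9   54.1  113.2   84.2]
scene 0.57 [225.7, 155.2, 260.4, 181.6] [ 322.9 -366.8   57.8  115.2   -6.4] [ 334.8 -358.3   57.1  113.9   -6.4]
```

View pics/t3.png

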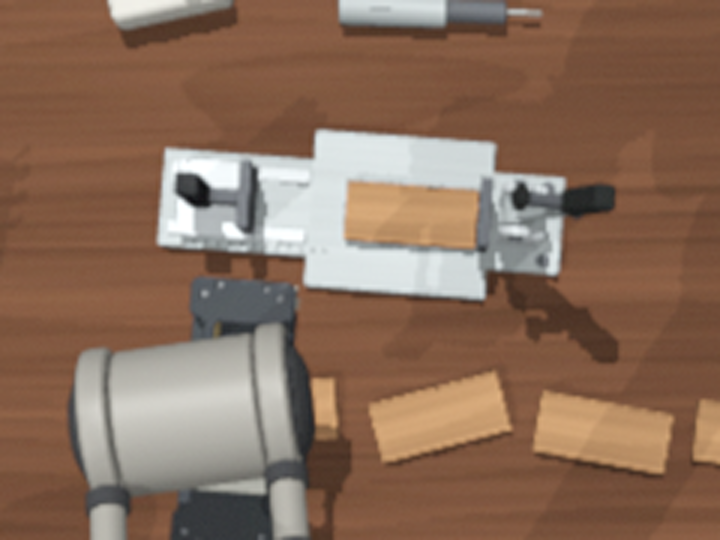

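View pics/s4.png

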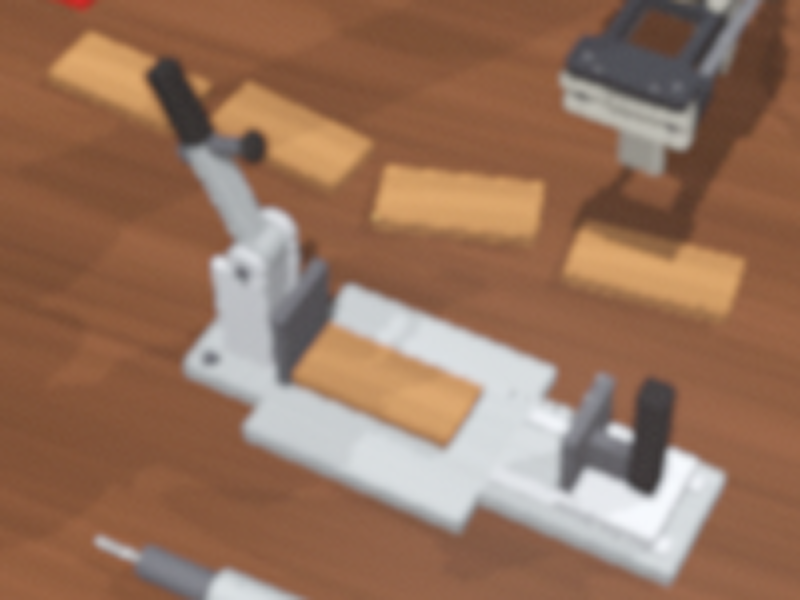

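```bash
python3 -m pendant '0.2 -0.1 -5 0 0 8.5 0;0.2 -0.1 -8 0 0 8.5 0;0.2 -0.1 -13 0 0 8.5 0;0.2 -0.1 -14.7 0 0 8.5 0;0.2 -0.1 -14.7 0 0 8.5 0;0.2 -0.1 -14.7 0 0 8.5 0;0.2 -0.1 -14.7 0 0 8.5 1;0.2 -0.1 -14.7 0 0 8.5 1;0.2 -0.1 -14.7 0 0 8.5 1;0.2 -0.1 -14.7 0 0 8.5 1;0.2 -0.1 -14.7 0 0 8.5 1;0.2 -0.1 -14.7 0 0 8.5 1'
python3 - <<'E'
from h import *
go(*jw(0,2),.17,np.degrees(A))
E
```

```text
time: 8.35
eef_pos: [0.4655, 0.1313, 0.0226]
tool_rot: [-0.019, 0.707, 0.019, 0.707]
force: [-0.6, 0.4, 0.5]
finger_gap: 0.0495
t 8.35 at [0.4655 0.1313 0.0226] heading 3.1 gap 0.0495 j6 0.06
SHIFT cm [ 15.79 -11.86  14.74] ROTVEC deg [ 0.    0.01 -8.49]
```

```bash
python3 -m pendant '0 0 5 0 0 0 1;0 0 10 0 0 0 1;0 0 13 0 0 0 1;5 -4 13 0 0 -4 1;10 -8 13 0 0 -8.5 1;15 -11 13 0 0 -8.5 1;15.8 -12 13 0 0 -8.5 1;15.8 -12 11 0 0 -8.5 1;15.8 -12 7 0 0 -8.5 1;15.8 -12 5 0 0 -8.5 1;15.8 -12 5 0 0 -8.5 1;15.8 -12 5 0 0 -8.5 1;15.8 -12 5 0 0 -8.5 1'
python3 - <<'E'
from h import *
go(*jw(0,0.5),.0466,np.degrees(A))
E
```

```text
time: 9.65
eef_pos: [0.6246, 0.0113, 0.0742]
tool_rot: [0.033, 0.705, -0.033, 0.707]
force: [0.1, 0.4, 0.4]
finger_gap: 0.0496
t 9.65 at [0.6246 0.0113 0.0742] heading -5.4 gap 0.0496 j6 -0.01
SHIFT cm [-0.13 -0.01 -2.76] ROTVEC deg [0.02 0.17 0.01]
```

```bash
python3 -m pendant '0 0 -2 0 0 0 1;0 0 -2.6 0 0 0 1;0 0 -2.6 0 0 0 1;0 0 -2.6 0 0 0 1;0 0 -2.6 0 0 0 1'
```

```text
time: 10.15
eef_pos: [0.6248, 0.0112, 0.0482]
tool_rot: [0.033, 0.705, -0.033, 0.708]
force: [2.5, 0.4, 3.2]
finger_gap: 0.0494
```

```bash
python3 -m pendant '0 0 0 0 0 0 0;0 0 0 0 0 0 0;0 0 0 0 0 0 0;0 0 0 0 0 0 0;0 0 5 0 0 0 0;0 0 10 0 0 0 0;-5 0 12 0 0 6 0;-10 -1 12 0 0 12 0;-15 -2 12 0 0 18.5 0;-16.7 -2.2 12 0 0 18.5 0;-16.7 -2.2 12 0 0 18.5 0;-16.7 -2.2 12 0 0 18.5 0;-16.7 -2.2 12 0 0 18.5 0'
python3 - <<'E'
from h import *
go(.457,-.0095,.0226,13.8)
T=robot.grab_frame("top");S=robot.grab_frame("scene")
show(T,"pics/t4.png",(180,150,420,330),3);show(S,"pics/s5.png",(220,180,420,330),4)
for nm,f in(("top",T),("scene",S)):
    for d in robot.silhouettes("blank1",f):
        print(nm,round(d["score"],2),d["box"],np.round(rect(f,d["region"],.012),1),np.round(rect(f,d["region"],.036),1))
E
```

```text
time: 11.45
eef_pos: [0.4578, -0.0108, 0.1667]
tool_rot: [-0.081, 0.702, 0.081, 0.703]
force: [0.0, 0.3, 0.6]
finger_gap: 0.092
t 11.45 at [ 0.4578 -0.0108  0.1667] heading 13.1 gap 0.092 j6 -0.42
SHIFT cm [ -0.08   0.13 -14.41] ROTVEC deg [0.01 0.07 0.68]
top 0.94 [460.0, 318.6, 481.9, 365.5] [ 316.4 -365.    54.4  112.3   -7.4] [ 318.6 -359.4   53.5  110.5   -7.4]
top 0.81 [292.8, 208.3, 337.6, 230.6] [627.3  12.6  51.  110.4  85.2] [624.6  12.3  50.2 108.7  85.2]
top 0.68 [477.3, 263.9, 524.1, 291.3] [ 472.5 -444.8   52.2  112.    82.7] [ 472.3 -438.    51.4  110.3   82.7]
top 0.62 [365.5, 282.5, 406.5, 308.1] [ 438.9 -154.2   49.8   89.8   79. ] [ 439.2 -151.9   49.    88.4   79. ]
top 0.6 [412.6, 281.7, 456.3, 308.7] [ 435.1 -273.2   50.4  112.8   82.6] [ 435.5 -269.    49.7  111.    82.6]
top 0.31 [349.1, 210.6, 385.0, 223.8] [ 632.3 -110.8   30.3   92.8   89. ] [ 629.6 -109.2   29.8   91.4   89. ]
scene 0.98 [293.9, 258.0, 339.8, 290.9] [611.7   2.4  56.  113.2  84.3] [628.7  10.5  54.7 110.5  84.3]
scene 0.94 [231.6, 189.1, 271.8, 211.1] [ 439.  -280.8   58.   107.8   81. ] [ 460.1 -265.9   56.6  105.3   81. ]
scene 0.93 [311.9, 220.7, 353.3, 242.8] [460.3 -11.1  59.2 110.4 -76.1] [480.9  -2.6  57.8 107.7 -76.1]
scene 0.92 [174.0, 179.6, 215.2, 206.0] [ 476.1 -448.3   53.4  114.3   84.8] [ 496.3 -429.5   52.1  111.6   84.8]
scene 0.87 [226.8, 156.2, 263.4, 183.0] [ 321.4 -365.2   60.4  118.7   -6.4] [ 345.3 -348.3   58.9  115.9   -6.4]
scene 0.72 [273.7, 202.2, 311.9, 226.3] [ 442.8 -146.    56.2  116.7   75.3] [ 463.8 -134.4   54.9  113.9   75.3]
scene 0.58 [295.7, 276.0, 335.7, 294.8] [645.9  25.6  12.3  71.7  87.7] [662.1  33.2  12.1  70.   87.7]
```

View pics/t4.png

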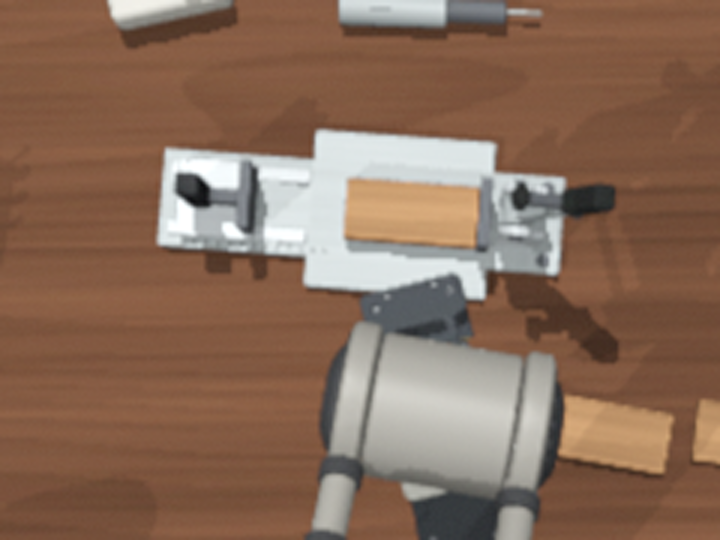

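View pics/s5.png

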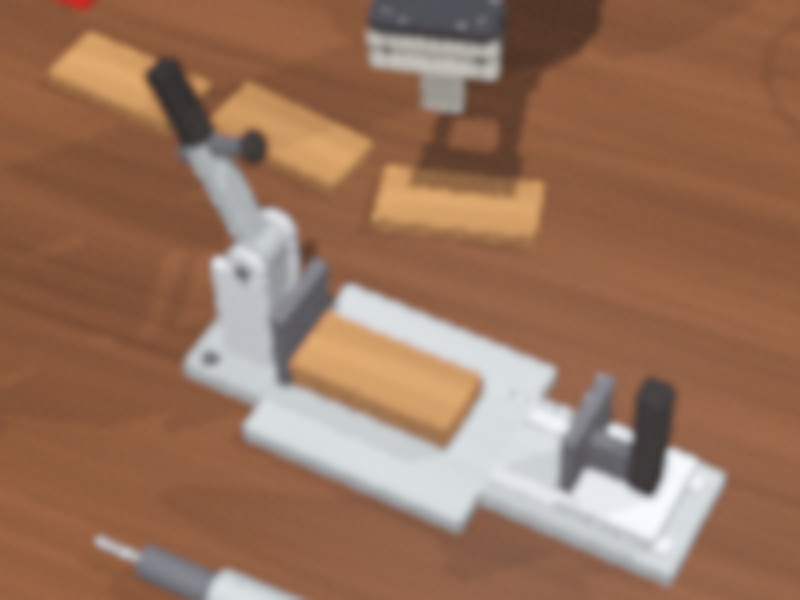

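```bash
python3 -m pendant '0 0.15 -5 0 0 0.4 0;0 0.15 -10 0 0 0.4 0;0 0.15 -13.5 0 0 0.4 0;0 0.15 -14.4 0 0 0.4 0;0 0.15 -14.4 0 0 0.4 0;0 0.15 -14.4 0 0 0.4 1;0 0.15 -14.4 0 0 0.4 1;0 0.15 -14.4 0 0 0.4 1;0 0.15 -14.4 0 0 0.4 1;0 0.15 -14.4 0 0 0.4 1'
python3 - <<'E'
from h import *
go(*jw(0,2),.0586,np.degrees(A))
E
```

```text
time: 12.65
eef_pos: [0.4569, -0.0093, 0.023]
tool_rot: [-0.083, 0.702, 0.083, 0.703]
force: [-0.0, -0.5, -0.8]
finger_gap: 0.0564
t 12.65 at [ 0.4569 -0.0093  0.023 ] heading 13.5 gap 0.0564 j6 -0.42
SHIFT cm [16.65  2.2   3.56] ROTVEC deg [  0.02   0.06 -18.88]
```

```bash
python3 -m pendant '0 0 0 0 0 0 1;0 0 0 0 0 0 1'
python3 -m pendant '0 0 5 0 0 0 1;0 0 9 0 0 -6 1;4 0.5 10 0 0 -12 1;9 1.2 10 0 0 -18.9 1;14 1.8 10 0 0 -18.9 1;16.6 2.2 10 0 0 -18.9 1;16.6 2.2 8 0 0 -18.9 1;16.6 2.2 6 0 0 -18.9 1;16.6 2.2 6 0 0 -18.9 1;16.6 2.2 6 0 0 -18.9 1;16.6 2.2 6 0 0 -18.9 1'
python3 - <<'E'
from h import *
go(*jw(0,2),.0586,np.degrees(A))
S=robot.grab_frame("scene");show(S,"pics/s6.png",(220,130,420,280),4)
E
```

```text
time: 12.85
eef_pos: [0.4567, -0.0093, 0.0228]
tool_rot: [-0.083, 0.702, 0.083, 0.702]
force: [-0.8, 0.1, 3.6]
finger_gap: 0.0498
time: 13.95
eef_pos: [0.6232, 0.0126, 0.0837]
tool_rot: [0.033, 0.706, -0.033, 0.707]
force: [1.2, 0.2, -0.2]
finger_gap: 0.0493
t 13.95 at [0.6232 0.0126 0.0837] heading -5.4 gap 0.0493 j6 -0.01
SHIFT cm [ 0.02  0.01 -2.51] ROTVEC deg [0.01 0.11 0.02]
```

View pics/s6.png

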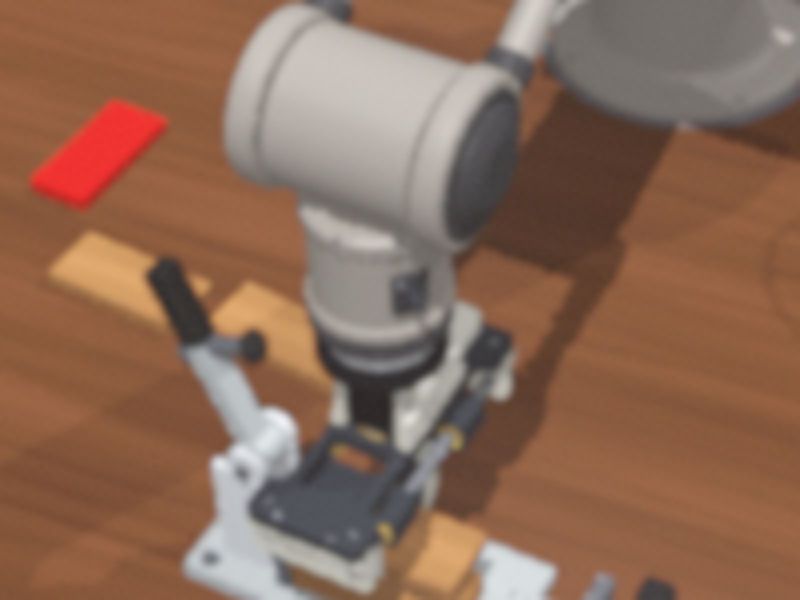

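```bash
python3 -m pendant '0 0 -2 0 0 0 1;0 0 -2.4 0 0 0 1;0 0 -2.4 0 0 0 1;0 0 -2.4 0 0 0 1;0 0 -2.4 0 0 0 1'
```

```text
time: 14.5
eef_pos: [0.6228, 0.0127, 0.0591]
tool_rot: [0.033, 0.706, -0.033, 0.707]
force: [0.8, -1.0, -0.9]
finger_gap: 0.0499
```

```bash
python3 -m pendant '0 0 0 0 0 0 0;0 0 0 0 0 0 0;0 0 0 0 0 0 0;0 0 0 0 0 0 0;0 0 5 0 0 0 0;0 0 9 0 0 0 0;-5 0 9 0 0 0 0;-10 0 9 0 0 0 0;-15 -2 9 0 0 0 0;-18 -6 9 0 0 -5 0;-18 -11 9 0 0 -5 0;-18 -15.6 9 0 0 -5 0;-18 -15.6 9 0 0 -5 0;-18 -15.6 9 0 0 -5 0;-18 -15.6 9 0 0 -5 0'
python3 - <<'E'
from h import *
go(.441,-.1435,.0228,-10.3)
T=robot.grab_frame("top");S=robot.grab_frame("scene")
show(T,"pics/t5.png",(240,150,480,330),3);show(S,"pics/s7.png",(220,180,420,330),4)
for nm,f in(("top",T),("scene",S)):
    for d in robot.silhouettes("blank1",f):
        print(nm,round(d["score"],2),d["box"],np.round(rect(f,d["region"],.012),1),np.round(rect(f,d["region"],.048),1))
E
```

```text
time: 16.0
eef_pos: [0.4424, -0.1423, 0.1484]
tool_rot: [0.064, 0.704, -0.064, 0.704]
force: [-0.0, -0.3, -0.6]
finger_gap: 0.0912
t 16.0 at [ 0.4424 -0.1423  0.1484] heading -10.3 gap 0.0912 j6 -0.3
SHIFT cm [ -0.14  -0.12 -12.56] ROTVEC deg [-0.04 -0.03  0.05]
top 0.92 [478.3, 267.7, 524.0, 291.9] [ 471.6 -445.3   50.   110.6   83.4] [ 471.3 -435.    48.8  108.    83.4]
top 0.86 [459.8, 320.1, 481.4, 366.3] [ 316.8 -365.7   56.7  110.    -2. ] [ 320.1 -357.2   55.3  107.4   -2. ]
top 0.81 [443.7, 285.8, 458.3, 308.1] [ 429.5 -312.7   35.3   50.5   -5.1] [ 430.2 -305.5   34.5   49.3   -5.1]
top 0.76 [294.1, 209.0, 337.4, 232.6] [626.7  14.6  51.5 112.8  84.8] [622.8  14.1  50.3 110.2  84.8]
top 0.41 [358.2, 294.4, 363.2, 299.1] [440.1 -90.6   5.   14.9  -1.2] [440.6 -88.7   4.9  14.5  -1.2]
scene 0.89 [227.3, 155.0, 257.7, 181.2] [ 320.7 -366.4   57.5  117.5   -5.1] [ 356.6 -341.1   55.5  113.3   -5.1]
scene 0.85 [232.0, 191.8, 273.9, 212.7] [ 440.4 -281.7   56.6  105.6   79.1] [ 472.  -259.4   54.5  101.8   79.1]
scene 0.79 [292.6, 254.5, 341.7, 285.8] [ 6.007e+02 -5.000e-01  5.880e+01  1.168e+02  8.400e+01] [626.6  11.8  56.7 112.7  84. ]
scene 0.79 [175.9, 181.0, 215.0, 204.8] [ 473.7 -447.2   54.8  117.5   84.4] [ 504.1 -419.    52.9  113.3   84.4]
scene 0.75 [273.5, 200.2, 313.0, 226.7] [ 443.7 -146.7   58.2  116.5   77.8] [ 475.2 -129.2   56.1  112.3   77.8]
scene 0.66 [362.0, 276.0, 393.7, 316.0] [610.9 163.4  79.6 116.1  -4. ] [636.4 169.9  76.7 112.   -4. ]
scene 0.55 [292.6, 270.0, 331.4, 288.9] [6.351e+02 5.000e-01 1.320e+01 1.107e+02 8.430e+01] [659.8  12.8  12.7 106.8  84.3]
scene 0.52 [295.0, 273.0, 331.7, 293.3] [6.442e+02 3.000e-01 7.000e+00 9.770e+01 8.480e+01] [668.5  12.6   6.8  94.3  84.8]
```

View pics/t5.png

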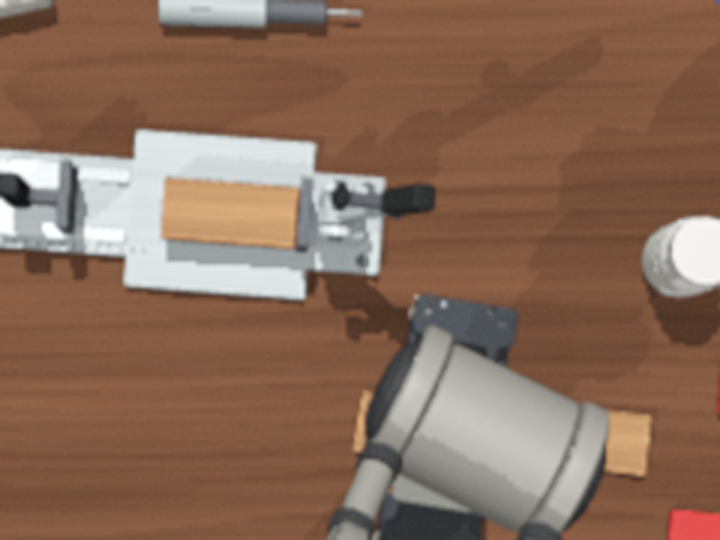

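View pics/s7.png

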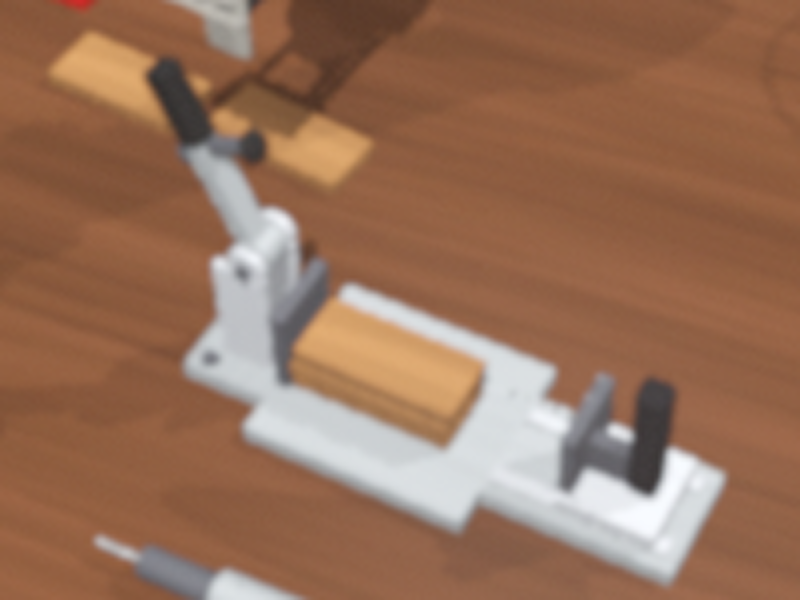

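```bash
python3 -m pendant '-0.1 -0.1 -5 0 0 0 0;-0.1 -0.1 -10 0 0 0 0;-0.1 -0.1 -12 0 0 0 0;-0.1 -0.1 -12.5 0 0 0 0;-0.1 -0.1 -12.5 0 0 0 0;-0.1 -0.1 -12.5 0 0 0 1;-0.1 -0.1 -12.5 0 0 0 1;-0.1 -0.1 -12.5 0 0 0 1;-0.1 -0.1 -12.5 0 0 0 1;-0.1 -0.1 -12.5 0 0 0 1;-0.1 -0.1 -12.5 0 0 0 1;-0.1 -0.1 -12.5 0 0 0 1'
python3 - <<'E'
from h import *
go(*jw(0,1.5),.0708,np.degrees(A))
E
```

```text
time: 17.4
eef_pos: [0.4417, -0.1443, 0.0237]
tool_rot: [0.064, 0.704, -0.064, 0.704]
force: [-0.4, 0.8, 3.7]
finger_gap: 0.0495
t 17.4 at [ 0.4417 -0.1443  0.0237] heading -10.4 gap 0.0495 j6 -0.3
SHIFT cm [18.17 15.65  4.71] ROTVEC deg [0.01 0.02 5.02]
```

```bash
python3 -m pendant '0 0 5 0 0 0 1;0 0 10 0 0 0 1;0 5 10 0 0 5 1;0 10 10 0 0 5 1;2 15 10 0 0 5 1;7 15.6 10 0 0 5 1;12 15.6 10 0 0 5 1;17 15.6 10 0 0 5 1;18.1 15.6 10 0 0 5 1;18.1 15.6 7.5 0 0 5 1;18.1 15.6 7 0 0 5 1;18.1 15.6 7 0 0 5 1;18.1 15.6 7 0 0 5 1'
python3 - <<'E'
from h import *
go(*jw(0,1.5),.0708,np.degrees(A))
E
```

```text
time: 18.7
eef_pos: [0.6222, 0.0119, 0.0939]
tool_rot: [0.033, 0.706, -0.033, 0.706]
force: [-1.1, 1.2, -0.9]
finger_gap: 0.0492
t 18.7 at [0.6222 0.0119 0.0939] heading -5.4 gap 0.0492 j6 -0.01
SHIFT cm [ 0.11  0.03 -2.31] ROTVEC deg [-0.02 -0.02  0.02]
```

```bash
python3 -m pendant '0.1 0 -1.8 0 0 0 1;0.1 0 -2.25 0 0 0 1;0.1 0 -2.25 0 0 0 1;0.1 0 -2.25 0 0 0 1;0.1 0 -2.25 0 0 0 1'
```

```text
time: 19.2
eef_pos: [0.6236, 0.0118, 0.0718]
tool_rot: [0.033, 0.706, -0.033, 0.707]
force: [-1.9, 1.3, 2.3]
finger_gap: 0.0495
```

```bash
python3 -m pendant '0 0 0 0 0 0 0;0 0 0 0 0 0 0;0 0 0 0 0 0 0;0 0 0 0 0 0 0;0 0 5 0 0 0 0;0 0 8 0 0 0 0;-5 0 8 0 0 0 0;-10 0 8 0 0 0 0;-15 0 8 0 0 0 0;-18.8 -3 8 0 0 -2 0;-18.8 -8 8 0 0 -2 0;-18.8 -13 8 0 0 -2 0;-18.8 -18 8 0 0 -2 0;-18.8 -23 8 0 0 -2 0;-18.8 -28 8 0 0 -2 0;-18.8 -28.6 8 0 0 -2 0;-18.8 -28.6 8 0 0 -2 0;-18.8 -28.6 8 0 0 -2 0;-18.8 -28.6 8 0 0 -2 0'
python3 - <<'E'
from h import *
go(.4355,-.2745,.0228,-7.4)
T=robot.grab_frame("top");S=robot.grab_frame("scene")
show(T,"pics/t6.png",(280,150,520,330),3);show(S,"pics/s8.png",(220,160,420,310),4)
for nm,f in(("top",T),("scene",S)):
    for d in robot.silhouettes("blank1",f):
        print(nm,round(d["score"],2),d["box"],np.round(rect(f,d["region"],.012),1),np.round(rect(f,d["region"],.060),1))
E
```

```text
time: 21.1
eef_pos: [0.4356, -0.2726, 0.151]
tool_rot: [0.045, 0.706, -0.045, 0.706]
force: [-0.2, 0.7, 0.7]
finger_gap: 0.092
t 21.1 at [ 0.4356 -0.2726  0.151 ] heading -7.3 gap 0.092 j6 -0.58
SHIFT cm [-1.000e-02 -1.900e-01 -1.282e+01] ROTVEC deg [-0.03 -0.02 -0.12]
top 0.9 [478.9, 267.8, 522.8, 290.9] [ 470.7 -445.8   47.8  106.9   82.7] [ 470.4 -432.1   46.3  103.5   82.7]
top 0.75 [412.8, 281.3, 433.7, 308.1] [ 438.6 -246.    49.8   54.4   81. ] [ 439.2 -238.5   48.2   52.7   81. ]
top 0.61 [458.7, 321.2, 477.9, 357.5] [ 323.  -359.8   39.    80.9   -9. ] [ 327.3 -348.7   37.8   78.3   -9. ]
top 0.16 [238.0, 199.7, 262.9, 230.3] [641.1 177.3  66.   71.7  85.8] [635.4 171.6  63.9  69.4  85.8]
scene 0.87 [233.8, 155.5, 260.5, 183.6] [ 321.1 -365.5   55.7  113.4   -6.4] [ 368.9 -331.8   53.1  108.1   -6.4]
scene 0.82 [294.2, 251.9, 341.6, 284.0] [592.3  -6.9  62.1 118.4  85.9] [627.2   9.8  59.1 112.7  85.9]
scene 0.74 [291.6, 269.4, 331.4, 289.3] [6.353e+02 3.000e-01 1.200e+01 1.138e+02 8.460e+01] [668.2  16.7  11.4 108.4  84.6]
scene 0.69 [174.4, 177.9, 214.3, 206.3] [ 473.  -449.8   62.4  122.9   84.4] [ 513.6 -412.1   59.5  117.    84.4]
scene 0.68 [230.5, 189.6, 271.1, 211.5] [ 438.1 -281.    57.6  107.3   82.3] [ 480.4 -251.3   54.9  102.2   82.3]
scene 0.59 [297.1, 276.8, 326.3, 289.8] [646.8  26.4   7.8  33.3  77.5] [679.2  41.5   7.4  31.7  77.5]
scene 0.57 [292.8, 270.7, 343.2, 286.6] [624.8   9.8  45.5 117.3 -70.9] [658.2  25.8  43.4 111.7 -70.9]
```

View pics/t6.png

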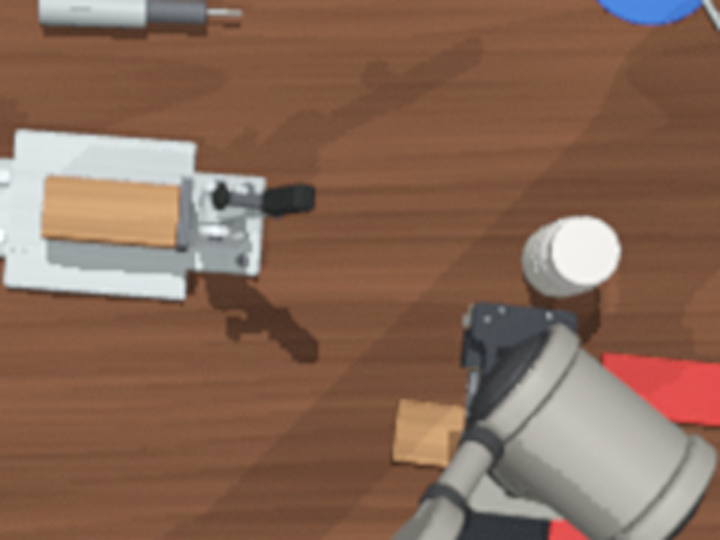

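View pics/s8.png

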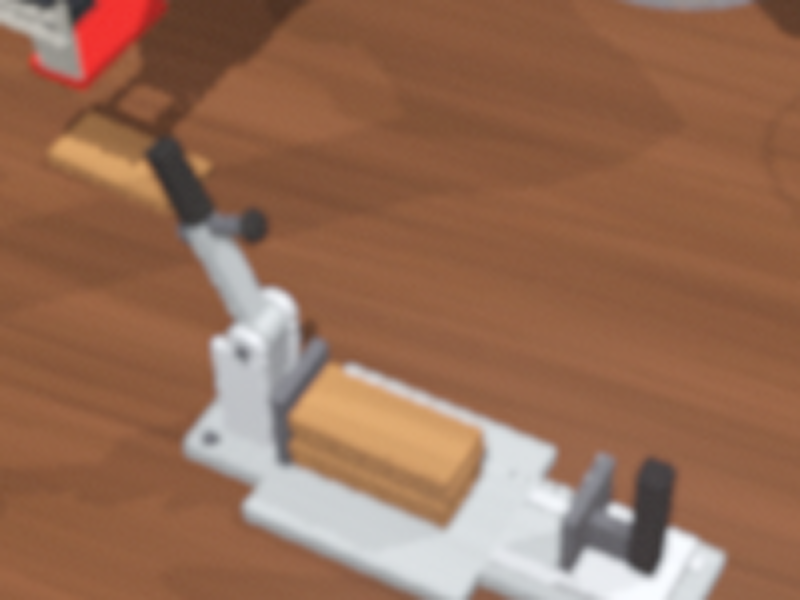

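```bash
python3 -m pendant '0 0 -5 0 0 0 0;0 0 -10 0 0 0 0;0 0 -12.3 0 0 0 0;0 0 -12.8 0 0 0 0;0 0 -12.8 0 0 0 0;0 0 -12.8 0 0 0 1;0 0 -12.8 0 0 0 1;0 0 -12.8 0 0 0 1;0 0 -12.8 0 0 0 1;0 0 -12.8 0 0 0 1;0 0 -12.8 0 0 0 1;0 0 -12.8 0 0 0 1'
python3 - <<'E'
from h import *
go(*jw(0,1.5),.0826,np.degrees(A))
E
```

```text
time: 22.5
eef_pos: [0.4357, -0.2743, 0.0233]
tool_rot: [0.045, 0.706, -0.046, 0.706]
force: [0.3, 1.1, 3.0]
finger_gap: 0.0496
t 22.5 at [ 0.4357 -0.2743  0.0233] heading -7.4 gap 0.0496 j6 -0.58
SHIFT cm [18.77 28.65  5.93] ROTVEC deg [0.01 0.02 2.02]
```

```bash
python3 -m pendant '0 0 5 0 0 0 1;0 0 10 0 0 0 1;0 5 10.5 0 0 2 1;0 10 10.5 0 0 2 1;0 15 10.5 0 0 2 1;0 20 10.5 0 0 2 1;0 25 10.5 0 0 2 1;1 28.7 10.5 0 0 2 1;6 28.7 10.5 0 0 2 1;11 28.7 10.5 0 0 2 1;16 28.7 10.5 0 0 2 1;18.7 28.7 10.5 0 0 2 1;18.7 28.7 9 0 0 2 1;18.7 28.7 8 0 0 2 1;18.7 28.7 8 0 0 2 1;18.7 28.7 8 0 0 2 1;18.7 28.7 8 0 0 2 1'
python3 - <<'E'
from h import *
go(*jw(0,2),.0828,np.degrees(A))
E
```

```text
time: 24.2
eef_pos: [0.6224, 0.0127, 0.1037]
tool_rot: [0.033, 0.706, -0.033, 0.707]
force: [-0.8, -0.0, 0.2]
finger_gap: 0.0499
t 24.2 at [0.6224 0.0127 0.1037] heading -5.4 gap 0.0499 j6 -0.01
SHIFT cm [ 0.1  -0.   -2.09] ROTVEC deg [0.   0.03 0.03]
```

```bash
python3 -m pendant '0.1 0 -1.6 0 0 0 1;0.1 0 -2 0 0 0 1;0.1 0 -2 0 0 0 1;0.1 0 -2 0 0 0 1;0.1 0 -2 0 0 0 1'
```

```text
time: 24.7
eef_pos: [0.625, 0.0126, 0.0879]
tool_rot: [0.033, 0.704, -0.033, 0.708]
force: [-5.4, 0.3, 20.8]
finger_gap: 0.0497
```

```bash
python3 - <<'E'
from h import *
T=robot.grab_frame("top");S=robot.grab_frame("scene")
show(T,"pics/t7.png",(220,150,420,300),4);show(S,"pics/s9.png",(230,180,400,310),4.7)
E
```

```text
(no output)
```

View pics/s9.png

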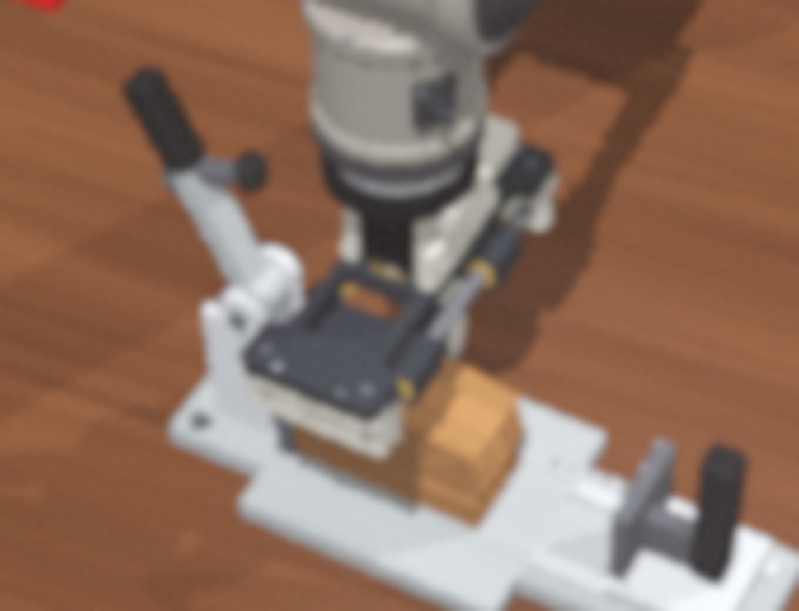

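View pics/t7.png

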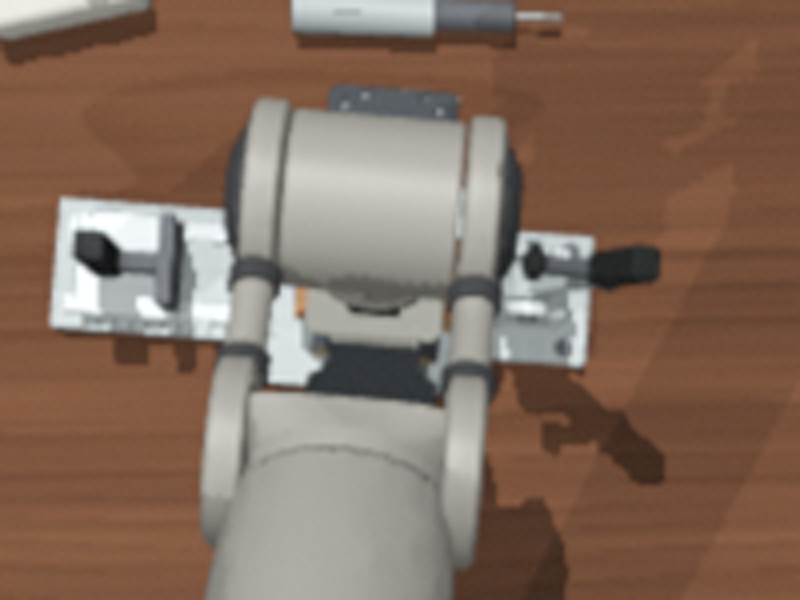

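```bash
python3 -m pendant '0 0 3 0 0 0 1;0 0 7 0 0 0 1;-5 0 10 0 0 0 1;-10 0 10 0 0 0 1;-15 0 10 0 0 0 1;-18 0 10 0 0 0 1;-18 0 10 0 0 0 1;-18 0 10 0 0 0 1'; python3 - <<'E'
from h import *
T=robot.grab_frame("top");S=robot.grab_frame("scene")
show(T,"pics/t8.png",(220,150,420,300),4);show(S,"pics/s10.png",(230,150,400,310),4)
E
```

```text
time: 25.6
eef_pos: [0.4438, 0.0127, 0.1842]
tool_rot: [0.033, 0.705, -0.033, 0.707]
force: [1.2, 0.8, -0.1]
finger_gap: 0.0496
```

View pics/s10.png

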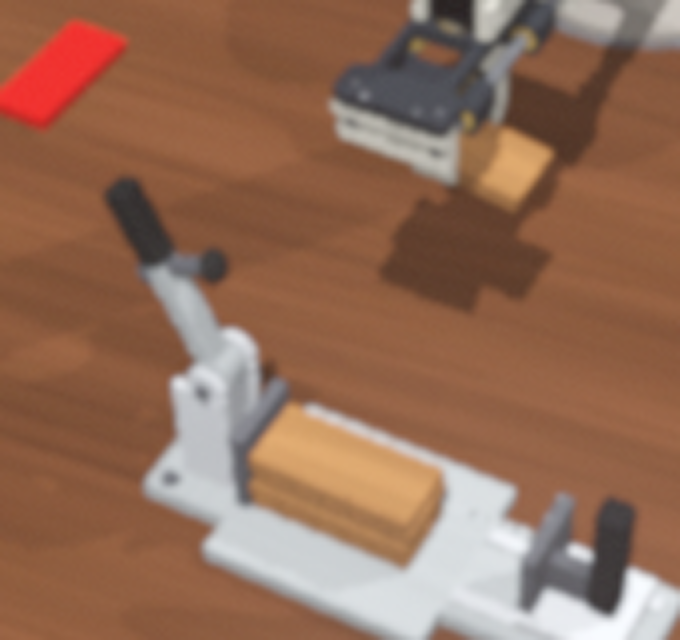

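View pics/t8.png

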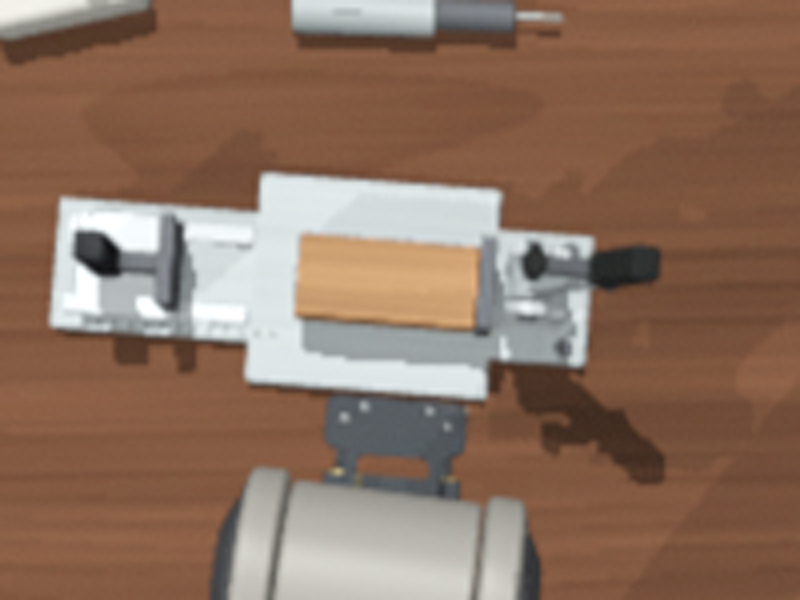

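```bash
python3 -m pendant '0 0 0 0 0 0 1'; python3 - <<'E'
from h import *
S=robot.grab_frame("scene")
show(S,"pics/s11.png",(300,150,380,210),10)
for d in robot.silhouettes("blank1",S): print(round(d["score"],2),d["box"])
o=robot.get_obs();p=o["eef_pos"];print(p)
# expected untilted outline of held blank: center bottom ~ tcp-0.0225
a=A
for sy in(-55,55):
  for sx in(-25,25):
    for dz in(-.0225,-.0105):
      q=p+[ (np.cos(a)*sx-np.sin(a)*sy)/1e3,(np.sin(a)*sx+np.cos(a)*sy)/1e3,dz]
      print(sx,sy,dz,np.round((proj(S,q)-[300,150])*10))
E
```

```text
time: 25.8
eef_pos: [0.4448, 0.0126, 0.1832]
tool_rot: [0.033, 0.706, -0.033, 0.707]
force: [-1.1, 0.4, -0.1]
finger_gap: 0.0497
0.76 [340.8, 178.3, 369.7, 203.2]
0.71 [294.0, 268.3, 340.0, 286.6]
0.71 [175.1, 183.3, 214.9, 207.4]
0.65 [292.3, 268.9, 332.2, 290.3]
0.63 [227.0, 157.3, 262.4, 183.8]
0.58 [293.1, 251.6, 339.6, 284.0]
0.49 [296.9, 274.3, 333.3, 293.1]
[0.44431643 0.01265821 0.18283207]
-25 -55 -0.0225 [301. 267.]
-25 -55 -0.0105 [301. 232.]
25 -55 -0.0225 [207. 384.]
25 -55 -0.0105 [207. 348.]
-25 55 -0.0225 [690. 402.]
-25 55 -0.0105 [692. 366.]
25 55 -0.0225 [603. 525.]
25 55 -0.0105 [605. 489.]
```

View pics/s11.png

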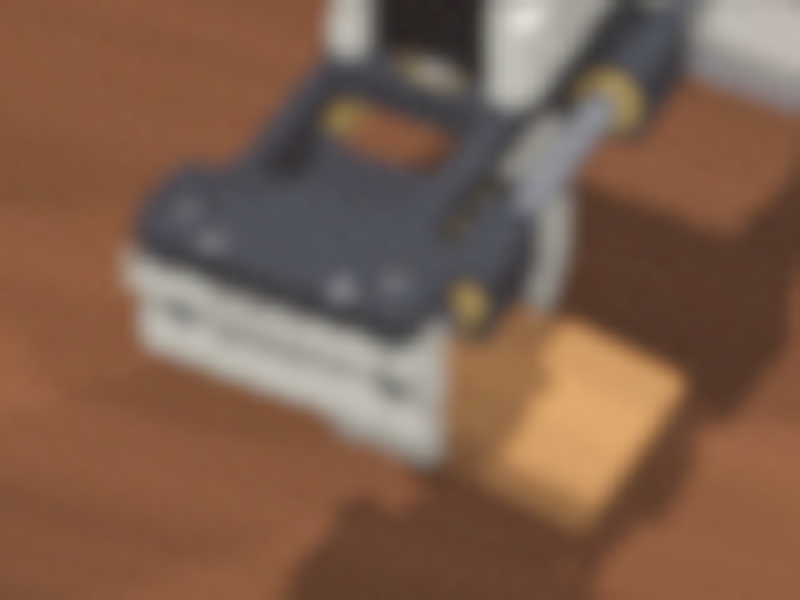

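```bash
python3 -m pendant '5 0 0 0 0 0 1;10 0 0 0 0 0 1;15 0 0 0 0 0 1;18 0 -3 0 0 0 1;18 0 -7 0 0 0 1;18 0 -9 0 0 0 1;18 0 -9.4 0 0 0 1;18 0 -9.4 0 0 0 1;18 0 -9.4 0 0 0 1;18 0 -9.4 0 0 0 1'
```

```text
time: 26.9
eef_pos: [0.6239, 0.0127, 0.0891]
tool_rot: [0.033, 0.706, -0.033, 0.706]
force: [0.2, 0.2, -0.3]
finger_gap: 0.0496
```

```bash
python3 -m pendant '0 0 -0.15 0 0 0 1;0 0 -0.15 0 0 0 1;0 0 -0.15 0 0 0 1'; python3 - <<'E'
from h import *
S=robot.grab_frame("scene")
show(S,"pics/s12.png",(290,220,360,300),8)
E
```

```text
time: 27.2
eef_pos: [0.6236, 0.0127, 0.0876]
tool_rot: [0.033, 0.706, -0.033, 0.706]
force: [0.0, -0.3, -0.4]
finger_gap: 0.0497
```

View pics/s12.png

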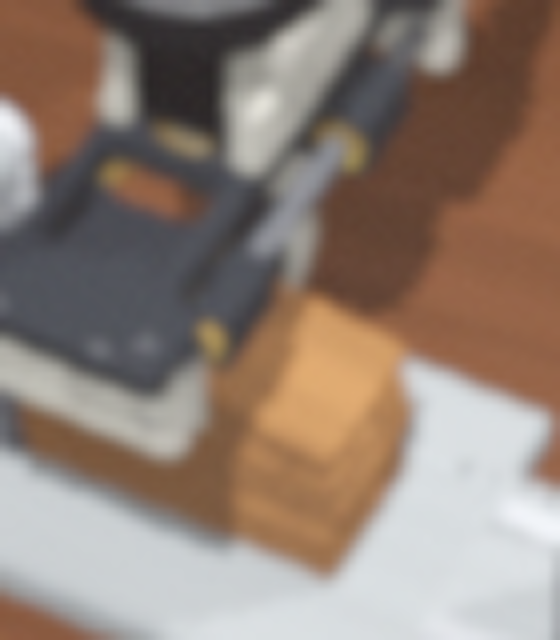

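```bash
python3 -m pendant '0 0.1 -0.15 0 0 0 1;0 0.1 -0.15 0 0 0 1;0 0.1 -0.15 0 0 0 1'; python3 -m pendant '0 0 -0.1 0 0 0 1;0 0 -0.1 0 0 0 1;0 0 -0.1 0 0 0 1'
```

```text
time: 27.55
eef_pos: [0.6238, 0.0136, 0.0864]
tool_rot: [0.033, 0.706, -0.033, 0.707]
force: [0.1, -0.0, 1.1]
finger_gap: 0.0501
time: 27.85
eef_pos: [0.6239, 0.0135, 0.0855]
tool_rot: [0.033, 0.706, -0.033, 0.707]
force: [-0.1, -0.9, 4.8]
finger_gap: 0.0494
```

```bash
python3 -m pendant '0 0 0 0 0 0 0;0 0 0 0 0 0 0;0 0 0 0 0 0 0;0 0 0 0 0 0 0;0 0 4 0 0 0 0;0 0 8 0 0 0 0;-5 0 8 0 0 0 0;-10 0 8 0 0 0 0;-15 0 8 0 0 0 0;-18 0 8 0 0 0 0;-18 0 8 0 0 0 0;-18 0 8 0 0 0 0'; python3 - <<'E'
from h import *
T=robot.grab_frame("top");S=robot.grab_frame("scene")
show(S,"pics/s13.png",(270,220,370,300),8)
show(T,"pics/t13.png",(260,190,380,270),6)
for nm,f in(("top",T),("scene",S)):
    for d in robot.silhouettes("blank1",f):
        print(nm,round(d["score"],2),d["box"],np.round(rect(f,d["region"],.072),1),wj(np.array(rect(f,d["region"],.072)[:2])/1e3))
E
```

```text
time: 29.05
eef_pos: [0.4442, 0.0137, 0.1656]
tool_rot: [0.033, 0.706, -0.033, 0.707]
force: [0.2, -0.1, -0.5]
finger_gap: 0.0916
top 0.94 [479.6, 265.6, 524.5, 291.8] [ 471.2 -427.7   47.5  107.1   83.4] [-110.3952192  -450.72373233]
top 0.89 [460.2, 318.5, 480.0, 365.6] [ 322.7 -350.4   49.1  102.    -7.2] [-265.50639971 -387.58922264]
top 0.77 [294.6, 203.6, 338.9, 230.7] [623.6  12.6  50.4 109.6  84.6] [0.18341041 1.93396214]
top 0.46 [343.7, 210.2, 386.3, 228.0] [ 624.3 -106.7   31.5   89.2   89. ] [  12.10934555 -116.8260984 ]
scene 0.92 [171.6, 181.0, 214.6, 208.4] [ 525.7 -400.3   54.9  115.4   84.8] [ -58.68113041 -418.27676039]
scene 0.9 [226.7, 154.5, 260.3, 182.7] [ 381.  -323.7   57.2  111.8   -8.3] [-209.8935251  -355.53232936]
scene 0.72 [293.0, 271.1, 334.6, 285.6] [667.9  21.8  23.  103.4 -85.3] [43.49008685 15.264673  ]
scene 0.67 [294.8, 273.9, 331.7, 295.6] [685.1  28.4  10.7  99.9  87.5] [59.92921207 23.39505663]
scene 0.65 [290.4, 250.8, 344.3, 280.6] [627.4   9.9  55.5 112.5  84.1] [ 4.23446599 -0.40025151]
scene 0.56 [290.6, 270.9, 334.6, 287.5] [675.9  21.6  12.3 105.5  84.5] [51.41697141 15.81852059]
```

View pics/s13.png

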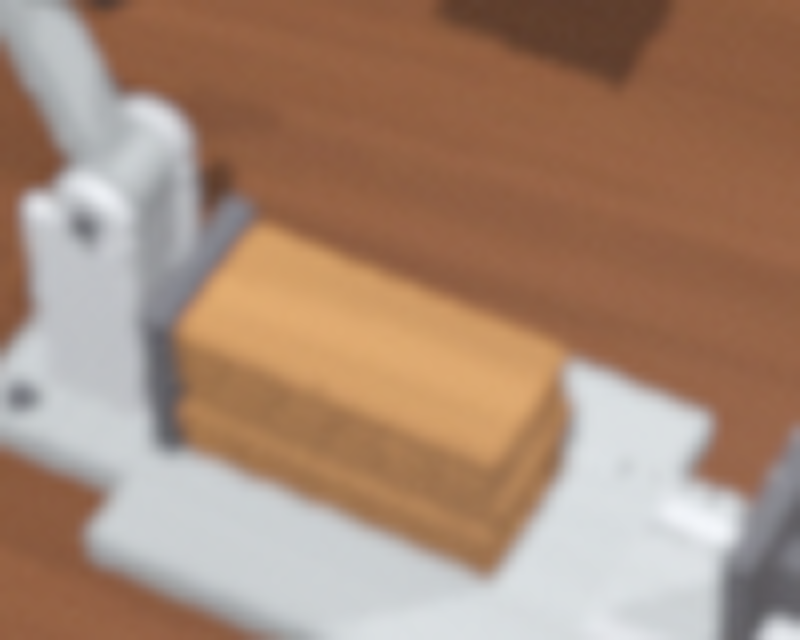

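View pics/t13.png

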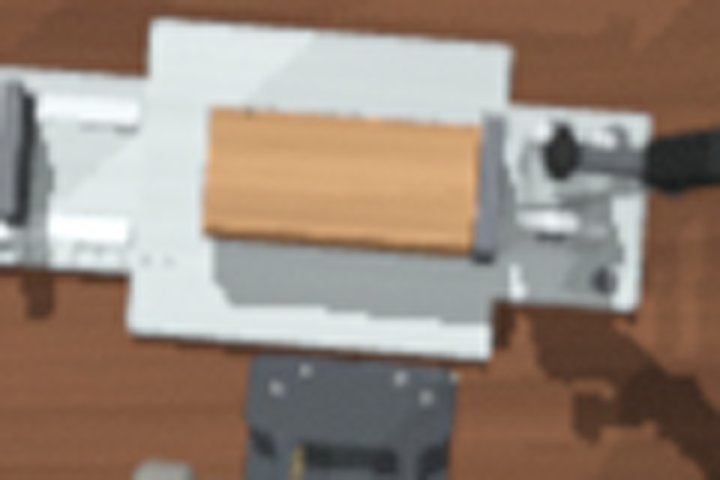

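```bash
cat >> h.py <<'E'
def arm(th,r=.12): 
    p=jw(0,-85+1e3*r*np.cos(th)); return np.array([p[0],p[1],.103+r*np.sin(th)])
E
python3 - <<'E'
from h import *
T=robot.grab_frame("top");S=robot.grab_frame("scene")
for f,n,b in((S,"pics/s14.png",(230,170,330,270)),(T,"pics/t14.png",(320,180,420,260))):
    im=f["color"][b[1]:b[3],b[0]:b[2],::-1].copy();im=cv2.resize(im,None,fx=6,fy=6,interpolation=cv2.INTER_CUBIC)
    for th,c in((2.0,(0,0,255)),(1.9,(0,255,0))):
        for r in(0,.084,.12,.14):
            u=(proj(f,arm(th,r))-b[:2])*6; cv2.circle(im,tuple(int(v) for v in u),4,c,-1)
    cv2.imwrite(n,im)
go(*arm(2.0)[:2],.26,np.degrees(A)); print(arm(2.0))
E
```

```text
t 29.35 at [0.4443 0.0137 0.1648] heading -5.4 gap 0.092 j6 -0.05
SHIFT cm [ 16.63 -13.73   9.52] ROTVEC deg [-0.   -0.    0.01]
[ 0.61060171 -0.12364822  0.21211569]
```

View pics/s14.png

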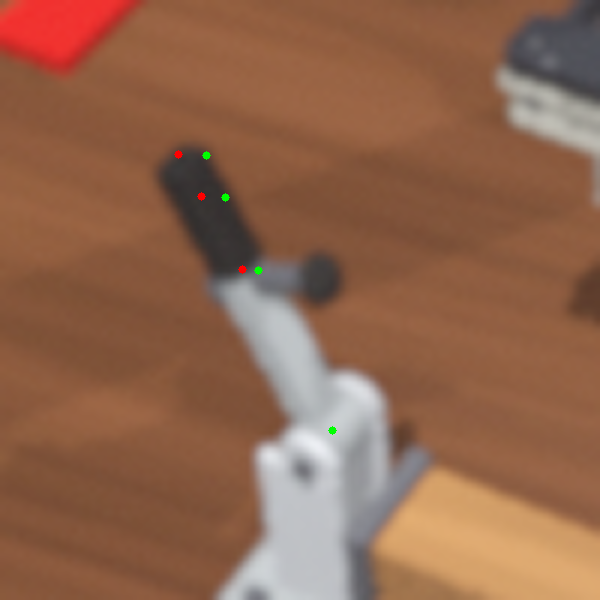

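View pics/t14.png

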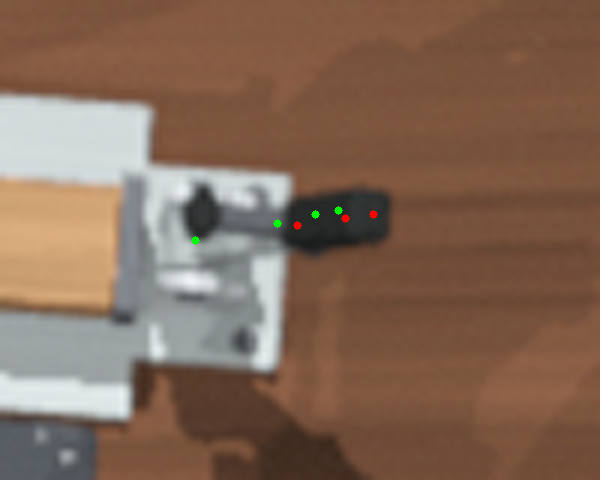

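```bash
python3 -m pendant '0 0 5 0 0 0 0;0 0 10 0 0 0 0;0 -5 11 0 0 0 0;0 -10 11 0 0 0 0;3 -13.7 11 0 0 0 0;8 -13.7 11 0 0 0 0;13 -13.7 11 0 0 0 0;16.6 -13.7 11 0 0 0 0;16.6 -13.7 11 0 0 0 0;16.6 -13.7 11 0 0 0 0;16.6 -13.7 11 0 0 0 0;16.6 -13.7 11 0 0 0 0'; python3 - <<'E'
from h import *
S=robot.grab_frame("scene");T=robot.grab_frame("top")
show(S,"pics/s15.png",(220,130,340,250),5)
go(*arm(2.0),np.degrees(A))
E
```

```text
time: 30.55
eef_pos: [0.6088, -0.1233, 0.2757]
tool_rot: [0.033, 0.706, -0.033, 0.707]
force: [-0.4, -0.5, 0.5]
finger_gap: 0.0915
t 30.65 at [ 0.609  -0.1234  0.2759] heading -5.4 gap 0.092 j6 -0.23
SHIFT cm [ 0.16 -0.03 -6.38] ROTVEC deg [0.02 0.06 0.04]
```

View pics/s15.png

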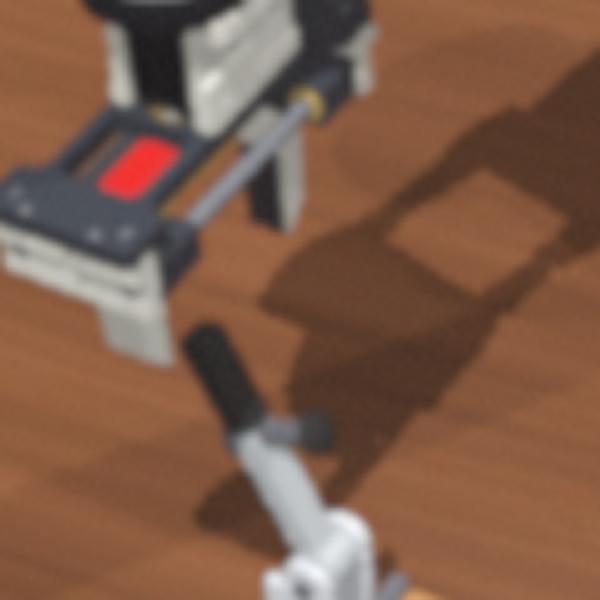

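```bash
python3 -m pendant '0.15 0 -4 0 0 0 0;0.15 0 -6.3 0 0 0 0;0.15 0 -6.3 0 0 0 0;0.15 0 -6.3 0 0 0 0;0.15 0 -6.3 0 0 0 0;0.15 0 -6.3 0 0 0 1;0.15 0 -6.3 0 0 0 1;0.15 0 -6.3 0 0 0 1;0.15 0 -6.3 0 0 0 1;0.15 0 -6.3 0 0 0 1;0.15 0 -6.3 0 0 0 1;0.15 0 -6.3 0 0 0 1;0.15 0 -6.3 0 0 0 1;0.15 0 -6.3 0 0 0 1'; python3 - <<'E'
from h import *
go(*arm(2.0),np.degrees(A))
p=robot.get_obs()["eef_pos"]
j=wj(p); th0=np.arctan2(p[2]-.103,(j[1]+85)/1e3); print(j,th0,np.hypot(p[2]-.103,(j[1]+85)/1e3))
b=arm(2.0)
for th in np.arange(2.0,0.1,-.1): print(round(th,2),np.round((arm(th)-b)*100,1))
E
```

```text
time: 32.05
eef_pos: [0.6111, -0.1233, 0.212]
tool_rot: [0.033, 0.706, -0.033, 0.706]
force: [0.3, 0.2, 0.2]
finger_gap: 0.0246
t 32.05 at [ 0.6111 -0.1233  0.212 ] heading -5.4 gap 0.0246 j6 -0.23
SHIFT cm [-0.05 -0.04  0.01] ROTVEC deg [0.   0.   0.02]
[   0.47207975 -134.53483053] 1.9973170464196457 0.11973445343450717
2.0 [0. 0. 0.]
1.9 [0.1 1.1 0.4]
1.8 [0.2 2.3 0.8]
1.7 [0.3 3.4 1. ]
1.6 [0.4 4.6 1.1]
1.5 [0.5 5.8 1.1]
1.4 [0.7 7.  0.9]
1.3 [0.8 8.2 0.7]
1.2 [0.9 9.3 0.3]
1.1 [ 1.  10.4 -0.2]
1.0 [ 1.1 11.4 -0.8]
0.9 [ 1.2 12.4 -1.5]
0.8 [ 1.2 13.3 -2.3]
0.7 [ 1.3 14.1 -3.2]
0.6 [ 1.4 14.8 -4.1]
0.5 [ 1.4 15.5 -5.2]
0.4 [ 1.5 16.  -6.2]
0.3 [ 1.5 16.4 -7.4]
0.2 [ 1.6 16.7 -8.5]
```

```bash
python3 -m pendant '0 0 0 0 0 0 1;0 0 0 0 0 0 1;0 0 0 0 0 0 1'; python3 -m pendant '0.1 0.6 0.2 0 0 0 1;0.1 1.1 0.4 0 0 0 1;0.2 1.7 0.6 0 0 0 1;0.2 2.3 0.8 0 0 0 1;0.2 2.8 0.9 0 0 0 1;0.3 3.4 1 0 0 0 1;0.3 4 1.1 0 0 0 1;0.4 4.6 1.1 0 0 0 1;0.4 5.2 1.1 0 0 0 1;0.5 5.8 1.1 0 0 0 1;0.6 6.4 1 0 0 0 1;0.7 7 0.9 0 0 0 1;0.7 7.6 0.8 0 0 0 1;0.8 8.2 0.7 0 0 0 1;0.8 8.2 0.7 0 0 0 1;0.8 8.2 0.7 0 0 0 1'; python3 - <<'E'
from h import *
go(*arm(1.3),np.degrees(A))
p=robot.get_obs()["eef_pos"]
j=wj(p); th0=np.arctan2(p[2]-.103,(j[1]+85)/1e3); print(j,th0,np.hypot(p[2]-.103,(j[1]+85)/1e3))
S=robot.grab_frame("scene")
show(S,"pics/s16.png",(230,150,380,290),4)
E
```

```text
time: 32.35
eef_pos: [0.6123, -0.1234, 0.212]
tool_rot: [0.033, 0.705, -0.033, 0.707]
force: [5.5, -1.5, -1.7]
finger_gap: 0.0197
time: 33.95
eef_pos: [0.6199, -0.0407, 0.2193]
tool_rot: [0.033, 0.706, -0.033, 0.707]
force: [5.2, -0.9, 1.5]
finger_gap: 0.0201
t 33.95 at [ 0.6199 -0.0407  0.2193] heading -5.3 gap 0.0201 j6 -0.1
SHIFT cm [-0.16 -0.12 -0.07] ROTVEC deg [-0.03  0.13 -0.01]
[  1.50525912 -51.52206362] 1.2905977258371344 0.12105716476705318
```

View pics/s16.png

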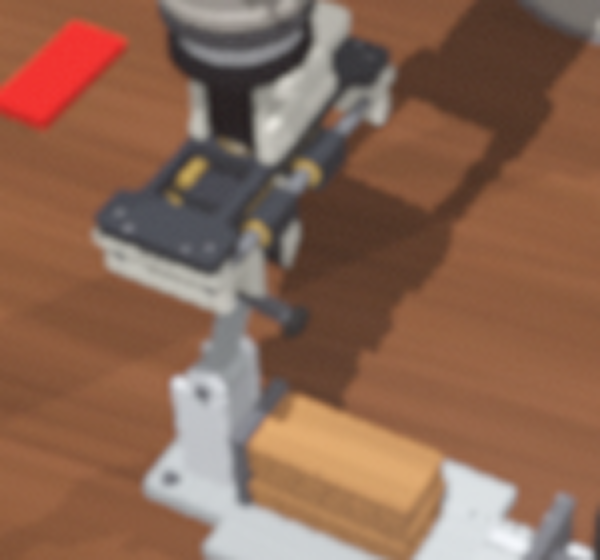

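```bash
python3 -m pendant '0.1 1.1 -0.4 0 0 0 1;0.2 2.2 -0.9 0 0 0 1;0.3 3.2 -1.5 0 0 0 1;0.4 4.2 -2.2 0 0 0 1;0.4 5.1 -3 0 0 0 1;0.5 5.9 -3.9 0 0 0 1;0.6 6.6 -4.8 0 0 0 1;0.6 7.3 -5.9 0 0 0 1;0.7 7.8 -6.9 0 0 0 1;0.7 8 -7.5 0 0 0 1;0.7 8.2 -8.1 0 0 0 1;0.7 8.3 -8.6 0 0 0 1;0.7 8.4 -9 0 0 0 1;0.7 8.4 -9 0 0 0 1;0.7 8.4 -9 0 0 0 1;0.7 8.4 -9 0 0 0 1'; python3 - <<'E'
from h import *
p=robot.get_obs()["eef_pos"]
j=wj(p); th0=np.arctan2(p[2]-.103,(j[1]+85)/1e3); print(j,th0,np.hypot(p[2]-.103,(j[1]+85)/1e3))
S=robot.grab_frame("scene")
show(S,"pics/s17.png",(230,150,380,290),4)
E
```

```text
time: 35.6
eef_pos: [0.6281, 0.0481, 0.1303]
tool_rot: [0.036, 0.704, -0.03, 0.708]
force: [7.9, 17.7, 3.2]
finger_gap: 0.0197
[ 1.38552925 37.71214972] 0.21899014244962026 0.12571454848268193
```

View pics/s17.png

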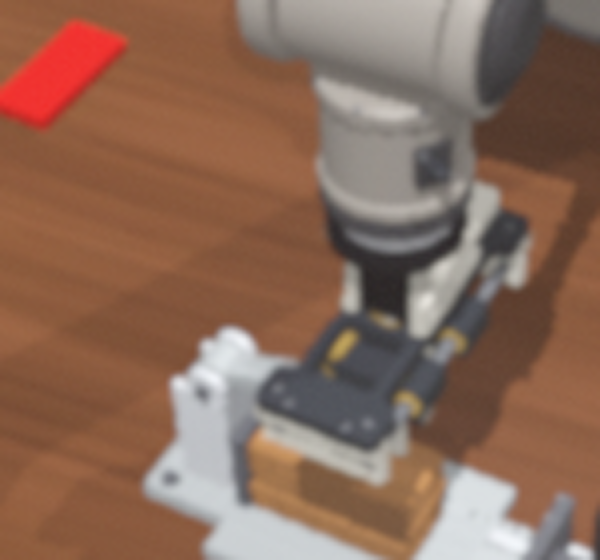

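```bash
python3 -m pendant '0 0 0 0 0 0 0.6;0 0 0 0 0 0 0.4;0 0 0 0 0 0 0;0 0 0 0 0 0 0;0 0 0 0 0 0 0;0 0 0 0 0 0 0;0 0 0 0 0 0 0'; python3 - <<'E'
from h import *
p=robot.get_obs()["eef_pos"]
j=wj(p); th0=np.arctan2(p[2]-.103,(j[1]+85)/1e3); print(j,th0,np.hypot(p[2]-.103,(j[1]+85)/1e3))
S=robot.grab_frame("scene")
show(S,"pics/s18.png",(230,150,380,290),4)
E
```

```text
time: 36.35
eef_pos: [0.6261, 0.0426, 0.129]
tool_rot: [0.033, 0.706, -0.033, 0.706]
force: [-0.5, -0.0, -0.3]
finger_gap: 0.0711
[-0.13697855 31.99615574] 0.21872434222540763 0.11985161549715503
```

View pics/s18.png

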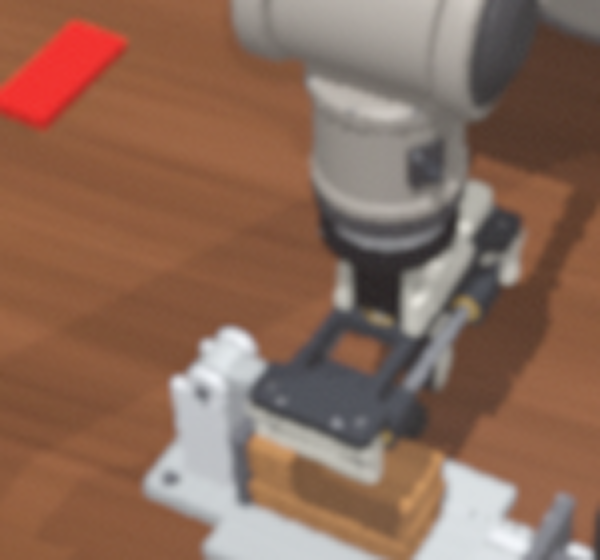

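```bash
python3 -m pendant '0 0 0 0 0 0 0;0 0 4 0 0 0 0;0 0 8 0 0 0 0;0.5 5 8 0 0 0 0;1 10 8 0 0 0 0;1.4 14.7 8 0 0 0 0;1.4 14.7 8 0 0 0 0;1.4 14.7 8 0 0 0 0;1.4 14.7 8 0 0 0 0;1.4 14.7 8 0 0 0 0'; python3 - <<'E'
from h import *
go(*jw(0,180),.105,np.degrees(A))
S=robot.grab_frame("scene");T=robot.grab_frame("top")
b=(240,170,400,300)
im=cv2.resize(S["color"][b[1]:b[3],b[0]:b[2],::-1],None,fx=5,fy=5,interpolation=cv2.INTER_CUBIC)
q=jw(0,180)
for z in(.119,.105,.057):
    u=(proj(S,[*q,z])-b[:2])*5; cv2.circle(im,tuple(int(v) for v in u),3,(0,0,255),-1)
for th,c in((.17,(0,255,0)),):
    for r in(0,.084,.12,.14):
        u=(proj(S,arm(th,r))-b[:2])*5; cv2.circle(im,tuple(int(v) for v in u),3,c,-1)
cv2.imwrite("pics/s19.png",im)
show(T,"pics/t19.png",(210,180,400,270),4)
E
```

```text
time: 37.4
eef_pos: [0.6403, 0.1882, 0.2091]
tool_rot: [0.034, 0.706, -0.034, 0.706]
force: [0.1, -1.1, -0.2]
finger_gap: 0.0918
t 37.4 at [0.6403 0.1882 0.2091] heading -5.5 gap 0.0918 j6 0.27
SHIFT cm [ -0.02   0.17 -10.41] ROTVEC deg [ 0.02 -0.    0.12]
```

View pics/s19.png

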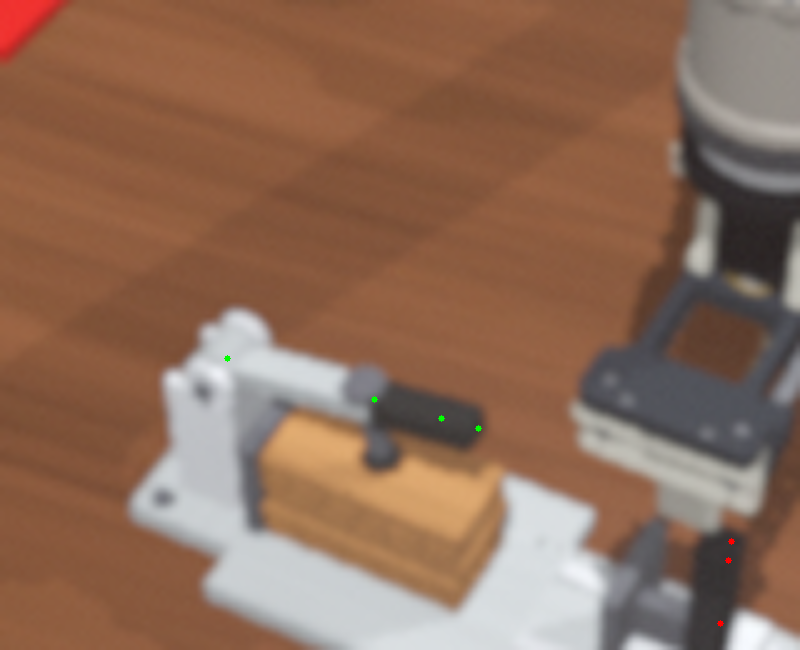

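View pics/t19.png

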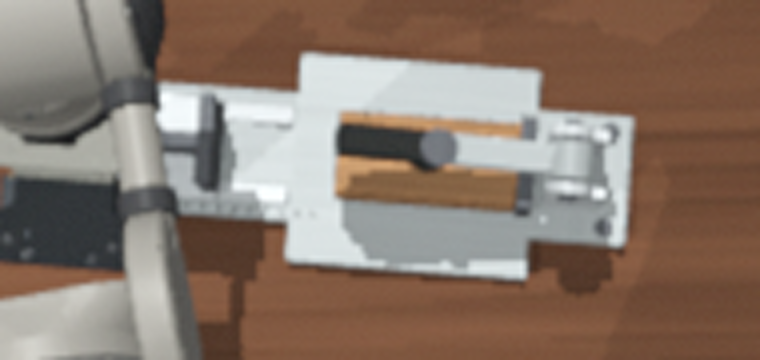

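```bash
python3 - <<'E'
from h import *
T=np.load("top_f.npy",allow_pickle=True).item();S=np.load("scene_f.npy",allow_pickle=True).item()
for f,b,s,n in((T,(225,195,275,240),14,"pics/jt.png"),(S,(350,265,410,325),10,"pics/js.png")):
    im=cv2.resize(f["color"][b[1]:b[3],b[0]:b[2],::-1],None,fx=s,fy=s,interpolation=cv2.INTER_CUBIC)
    for y,c in((180,(0,0,255)),(174,(0,255,0))):
      for dx in(-10,10):
       for dy in(-10,10):
        u=(proj(f,[*jw(dx,y+dy),.1195])-b[:2]+.5)*s; cv2.circle(im,tuple(int(v) for v in u),3,c,-1)
    for y,c in((135,(0,0,255)),(129,(0,255,0))):
      for x in(-28,28):
        u=(proj(f,[*jw(x,y),.078])-b[:2]+.5)*s; cv2.circle(im,tuple(int(v) for v in u),3,c,-1)
    cv2.imwrite(n,im)
E
```

```text
(no output)
```

View pics/jt.png

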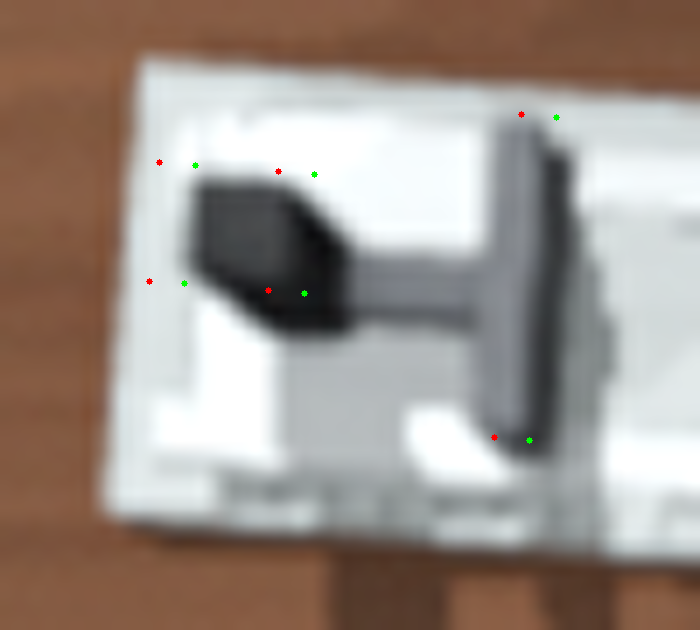

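View pics/js.png

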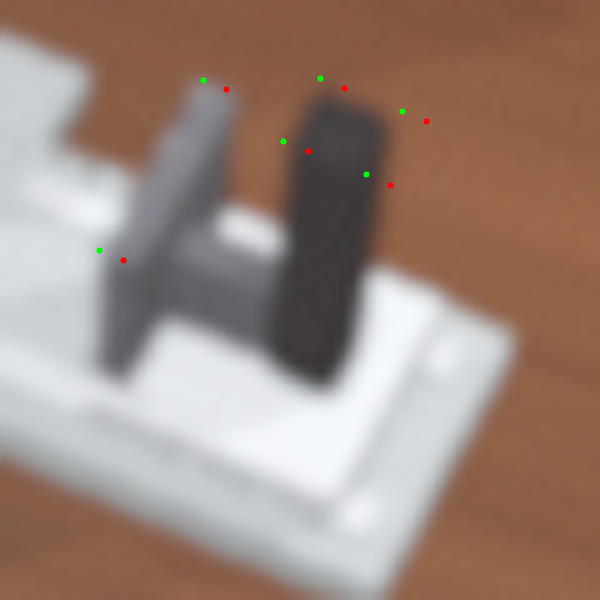

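```bash
python3 -m pendant '-0.1 -0.3 -5 0 0 0 0;-0.1 -0.3 -9.5 0 0 0 0;-0.1 -0.3 -10.4 0 0 0 0;-0.1 -0.3 -10.4 0 0 0 0;-0.1 -0.3 -10.4 0 0 0 0;-0.1 -0.3 -10.4 0 0 0 1;-0.1 -0.3 -10.4 0 0 0 1;-0.1 -0.3 -10.4 0 0 0 1;-0.1 -0.3 -10.4 0 0 0 1;-0.1 -0.3 -10.4 0 0 0 1;-0.1 -0.3 -10.4 0 0 0 1;-0.1 -0.3 -10.4 0 0 0 1;-0.1 -0.3 -10.4 0 0 0 1;-0.1 -0.3 -10.4 0 0 0 1;-0.1 -0.3 -10.4 0 0 0 1'; python3 - <<'E'
from h import *
p=robot.get_obs()["eef_pos"]; print(wj(p))
S=robot.grab_frame("scene");show(S,"pics/s20.png",(300,200,420,320),5)
E
```

```text
time: 39.0
eef_pos: [0.6407, 0.1865, 0.105]
tool_rot: [0.033, 0.705, -0.033, 0.708]
force: [8.5, -0.0, -3.9]
finger_gap: 0.0199
[  0.98408172 176.69314277]
```

View pics/s20.png

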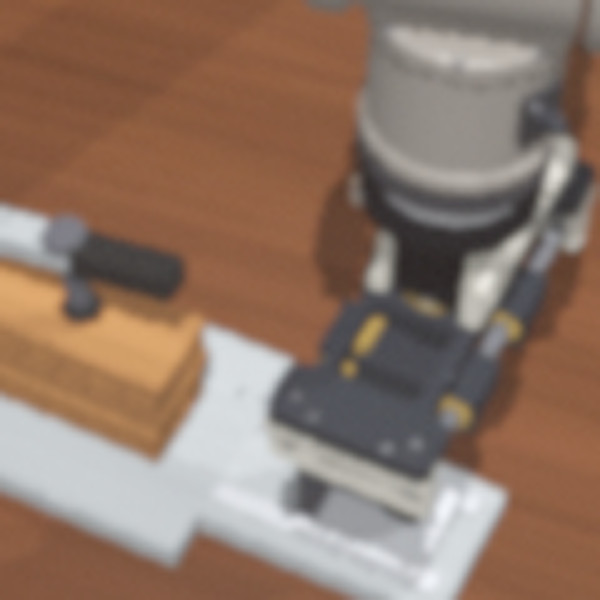

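```bash
python3 -m pendant '-0.1 -1 0 0 0 0 1;-0.2 -2 0 0 0 0 1;-0.3 -3 0 0 0 0 1;-0.4 -4 0 0 0 0 1;-0.5 -5 0 0 0 0 1;-0.55 -6 0 0 0 0 1;-0.6 -6.5 0 0 0 0 1;-0.65 -7 0 0 0 0 1;-0.65 -7 0 0 0 0 1;-0.65 -7 0 0 0 0 1'; python3 - <<'E'
from h import *
p=robot.get_obs()["eef_pos"]; print(wj(p))
S=robot.grab_frame("scene");show(S,"pics/s21.png",(270,200,390,320),5)
E
```

```text
time: 40.05
eef_pos: [0.6342, 0.1159, 0.105]
tool_rot: [0.033, 0.705, -0.033, 0.708]
force: [7.0, -2.4, -3.6]
finger_gap: 0.0202
[  1.135862   105.73076714]
```

View pics/s21.png

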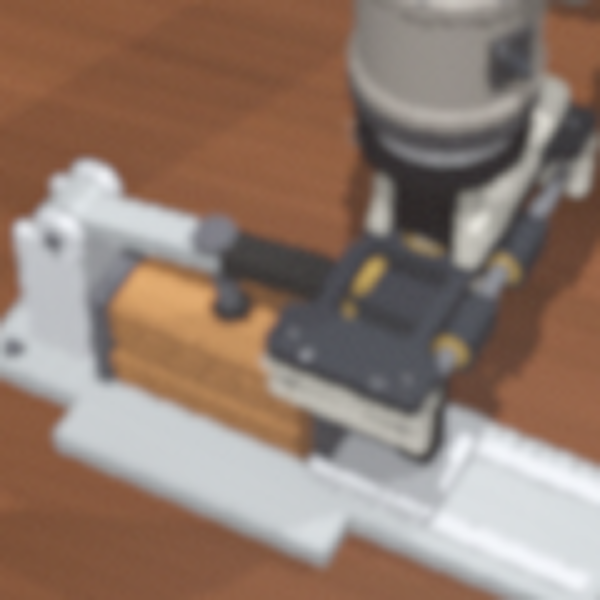

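```bash
python3 -m pendant '0 -0.2 0 0 0 0 1;0 -0.3 0 0 0 0 1;0 -0.3 0 0 0 0 1;0 -0.3 0 0 0 0 1'; python3 -m pendant '0 -0.1 0 0 0 0 1;0 -0.2 0 0 0 0 1;0 -0.2 0 0 0 0 1;0 -0.2 0 0 0 0 1'
```

```text
time: 40.5
eef_pos: [0.634, 0.1138, 0.105]
tool_rot: [0.033, 0.705, -0.033, 0.707]
force: [7.4, 0.1, -3.4]
finger_gap: 0.0197
time: 40.9
eef_pos: [0.634, 0.1136, 0.105]
tool_rot: [0.034, 0.705, -0.032, 0.708]
force: [6.8, 8.0, -4.3]
finger_gap: 0.0196
```

```bash
python3 -m pendant '0 -0.1 0 0 0 0 1;0 -0.2 0 0 0 0 1;0 -0.2 0 0 0 0 1;0 -0.2 0 0 0 0 1'; python3 -m pendant '0 -0.1 0 0 0 0 1;0 -0.2 0 0 0 0 1;0 -0.2 0 0 0 0 1;0 -0.2 0 0 0 0 1'
```

```text
time: 41.3
eef_pos: [0.6339, 0.1124, 0.105]
tool_rot: [0.034, 0.705, -0.031, 0.708]
force: [6.1, 10.4, -4.4]
finger_gap: 0.0199
time: 41.7
eef_pos: [0.6339, 0.1122, 0.105]
tool_rot: [0.035, 0.705, -0.03, 0.708]
force: [7.9, 17.0, -4.5]
finger_gap: 0.0197
```

```bash
python3 -m pendant '0 -0.1 0 0 0 0 1;0 -0.3 0 0 0 0 1;0 -0.3 0 0 0 0 1;0 -0.3 0 0 0 0 1;0 -0.3 0 0 0 0 1'; python3 - <<'E'
from h import *
p=robot.get_obs()["eef_pos"]; print(wj(p))
S=robot.grab_frame("scene");show(S,"pics/s22.png",(270,200,390,320),5)
T=robot.grab_frame("top");show(T,"pics/t22.png",(230,180,400,270),4)
E
```

```text
time: 42.2
eef_pos: [0.6339, 0.1117, 0.1051]
tool_rot: [0.036, 0.705, -0.029, 0.708]
force: [7.4, 25.7, -4.7]
finger_gap: 0.0197
[  1.18029926 101.52403633]
```

View pics/s22.png

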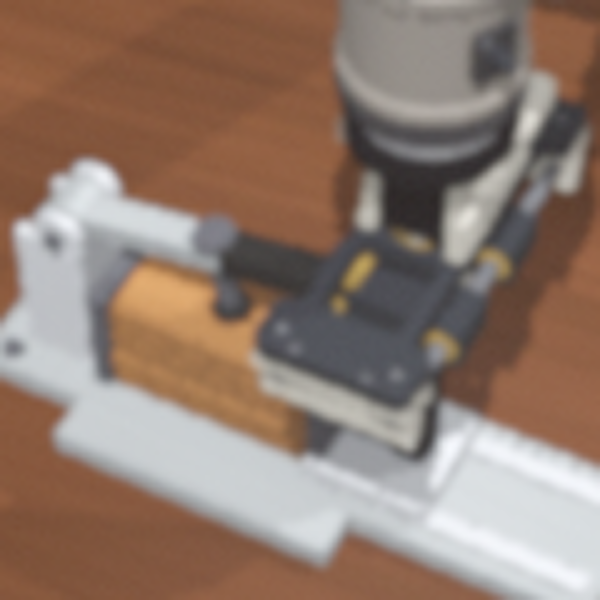

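```bash
python3 -m pendant '0.1 1 0 0 0 0 1;0.2 2 0 0 0 0 1;0.3 3 0 0 0 0 1;0.4 4 0 0 0 0 1;0.5 5 0 0 0 0 1;0.55 6 0 0 0 0 1;0.6 7 0 0 0 0 1;0.65 7.6 0 0 0 0 1;0.65 8.1 0 0 0 0 1;0.65 8.4 0 0 0 0 1;0.65 8.4 0 0 0 0 1;0.65 8.4 0 0 0 0 1'; python3 - <<'E'
from h import *
p=robot.get_obs()["eef_pos"]; print(wj(p))
E
```

```text
time: 43.5
eef_pos: [0.641, 0.1896, 0.1051]
tool_rot: [0.034, 0.705, -0.033, 0.708]
force: [10.9, 0.2, -6.0]
finger_gap: 0.0199
[  0.97871592 179.74297402]
```

```bash
python3 -m pendant '0 0.2 0 0 0 0 1;0 0.3 0 0 0 0 1;0 0.3 0 0 0 0 1;0 0.3 0 0 0 0 1'
```

```text
time: 43.9
eef_pos: [0.6411, 0.1915, 0.1051]
tool_rot: [0.033, 0.705, -0.033, 0.708]
force: [10.9, -3.0, -5.8]
finger_gap: 0.0194
```

```bash
python3 -m pendant '0 0 0 0 0 0 0;0 0 0 0 0 0 0;0 0 0 0 0 0 0;0 0 0 0 0 0 0;0 0 0 0 0 0 0;0 0 4 0 0 0 0;0 0 8 0 0 0 0;0 0 9 0 0 0 0;0 0 9 0 0 0 0'; python3 - <<'E'
from h import *
go(*arm(.17),np.degrees(A))
S=robot.grab_frame("scene");T=robot.grab_frame("top")
b=(240,200,400,320)
im=cv2.resize(S["color"][b[1]:b[3],b[0]:b[2],::-1],None,fx=5,fy=5,interpolation=cv2.INTER_CUBIC)
for r in(0,.084,.12,.14):
    u=(proj(S,arm(.17,r))-b[:2])*5; cv2.circle(im,tuple(int(v) for v in u),3,(0,255,0),-1)
cv2.imwrite("pics/s23.png",im)
E
```

```text
time: 44.8
eef_pos: [0.64, 0.192, 0.1975]
tool_rot: [0.034, 0.705, -0.033, 0.708]
force: [-0.7, -0.0, -0.4]
finger_gap: 0.0873
t 44.8 at [0.64   0.192  0.1975] heading -5.4 gap 0.0873 j6 0.27
SHIFT cm [ -1.36 -14.82  -7.42] ROTVEC deg [-0.05  0.26  0.02]
```

View pics/s23.png

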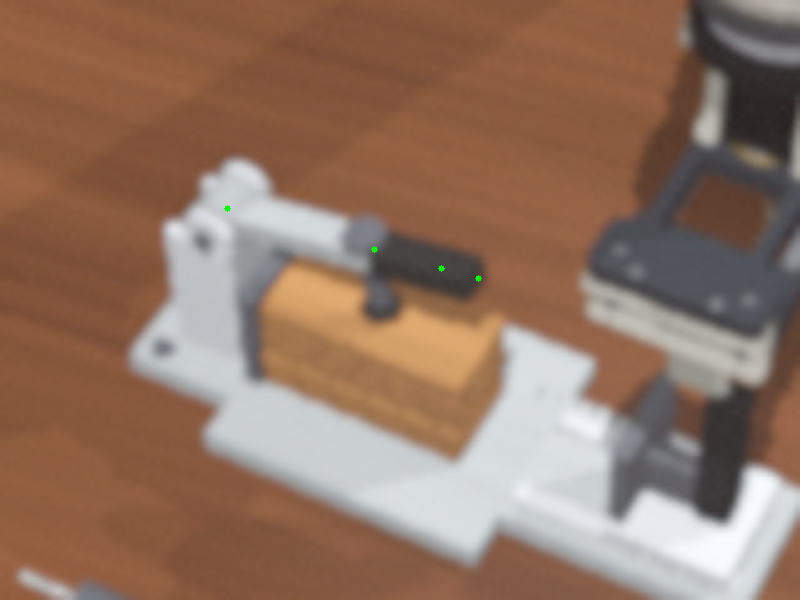

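```bash
python3 -m pendant '-0.4 -5 0 0 0 0 0;-0.9 -10 0 0 0 0 0;-1.3 -14.8 0 0 0 0 0;-1.3 -14.8 0 0 0 0 0;-1.3 -14.8 0 0 0 0 0;-1.3 -14.8 -4 0 0 0 0;-1.3 -14.8 -6 0 0 0 0;-1.3 -14.8 -6 0 0 0 0;-1.3 -14.8 -6 0 0 0 0'; python3 - <<'E'
from h import *
go(*arm(.17),np.degrees(A))
S=robot.grab_frame("scene");show(S,"pics/s24.png",(260,180,380,300),5)
E
```

```text
time: 45.8
eef_pos: [0.626, 0.045, 0.1347]
tool_rot: [0.033, 0.707, -0.033, 0.706]
force: [0.3, 0.5, 0.1]
finger_gap: 0.0915
t 45.8 at [0.626  0.045  0.1347] heading -5.3 gap 0.0915 j6 0.04
SHIFT cm [ 0.03 -0.12 -1.14] ROTVEC deg [-0.01 -0.06 -0.07]
```

View pics/s24.png

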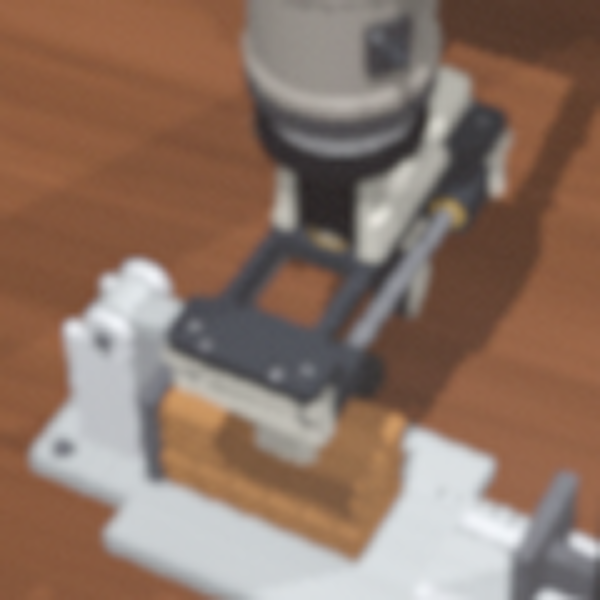

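```bash
python3 -m pendant '0 -0.1 -1 0 0 0 0;0 -0.1 -1 0 0 0 0;0 -0.1 -1 0 0 0 0;0 -0.1 -1 0 0 0 1;0 -0.1 -1 0 0 0 1;0 -0.1 -1 0 0 0 1;0 -0.1 -1 0 0 0 1;0 -0.1 -1 0 0 0 1;0 -0.1 -1 0 0 0 1;0 -0.1 -1 0 0 0 1;0 -0.1 -1 0 0 0 1;0 -0.1 -1 0 0 0 1;0 -0.1 -1 0 0 0 1;0 -0.1 -1 0 0 0 1;0 -0.1 -1 0 0 0 1;0 -0.1 -1 0 0 0 1'; python3 - <<'E'
from h import *
p=robot.get_obs()["eef_pos"]
j=wj(p); th0=np.arctan2(p[2]-.103,(j[1]+85)/1e3); r=np.hypot(p[2]-.103,(j[1]+85)/1e3);print(j,th0,r)
b=arm(th0,r)
for th in np.r_[np.arange(.2,2.0,.1),1.97]: print(round(th,2),np.round((arm(th,r)-b)*100,1))
E
```

```text
time: 47.45
eef_pos: [0.6275, 0.0425, 0.1252]
tool_rot: [0.033, 0.705, -0.033, 0.708]
force: [6.2, -0.2, -2.4]
finger_gap: 0.0197
[ 1.34479323 32.10882979] 0.18773916562644735 0.11920338782785911
0.2 [-0.  -0.   0.1]
0.3 [-0.  -0.3  1.3]
0.4 [-0.1 -0.7  2.4]
0.5 [-0.1 -1.2  3.5]
0.6 [-0.2 -1.9  4.5]
0.7 [-0.2 -2.6  5.5]
0.8 [-0.3 -3.4  6.3]
0.9 [-0.4 -4.3  7.1]
1.0 [-0.5 -5.2  7.8]
1.1 [-0.6 -6.3  8.4]
1.2 [-0.7 -7.4  8.9]
1.3 [-0.8 -8.5  9.3]
1.4 [-0.9 -9.6  9.5]
1.5 [ -1.  -10.8   9.7]
1.6 [ -1.1 -12.    9.7]
1.7 [ -1.2 -13.2   9.6]
1.8 [ -1.3 -14.4   9.4]
1.9 [ -1.5 -15.5   9.1]
1.97 [ -1.5 -16.3   8.8]
```

```bash
python3 -m pendant '0 0 0.1 0 0 0 1;0 -0.15 0.7 0 0 0 1;0 -0.3 1.3 0 0 0 1;-0.1 -0.5 1.9 0 0 0 1;-0.1 -0.7 2.4 0 0 0 1;-0.1 -1.2 3.5 0 0 0 1;-0.2 -1.9 4.5 0 0 0 1;-0.2 -2.6 5.5 0 0 0 1;-0.3 -3.4 6.3 0 0 0 1;-0.4 -4.3 7.1 0 0 0 1;-0.5 -5.2 7.8 0 0 0 1;-0.6 -6.3 8.4 0 0 0 1;-0.7 -7.4 8.9 0 0 0 1;-0.7 -7.4 8.9 0 0 0 1;-0.7 -7.4 8.9 0 0 0 1'; python3 - <<'E'
from h import *
p=robot.get_obs()["eef_pos"]
j=wj(p); th0=np.arctan2(p[2]-.103,(j[1]+85)/1e3); r=np.hypot(p[2]-.103,(j[1]+85)/1e3);print(j,th0,r)
S=robot.grab_frame("scene");show(S,"pics/s25.png",(230,160,380,310),4)
E
```

```text
time: 48.95
eef_pos: [0.6207, -0.0313, 0.2145]
tool_rot: [0.033, 0.705, -0.033, 0.708]
force: [6.5, 1.0, -0.1]
finger_gap: 0.0195
[  1.44014581 -42.08736078] 1.2034175492269563 0.11947711888542983
```

View pics/s25.png

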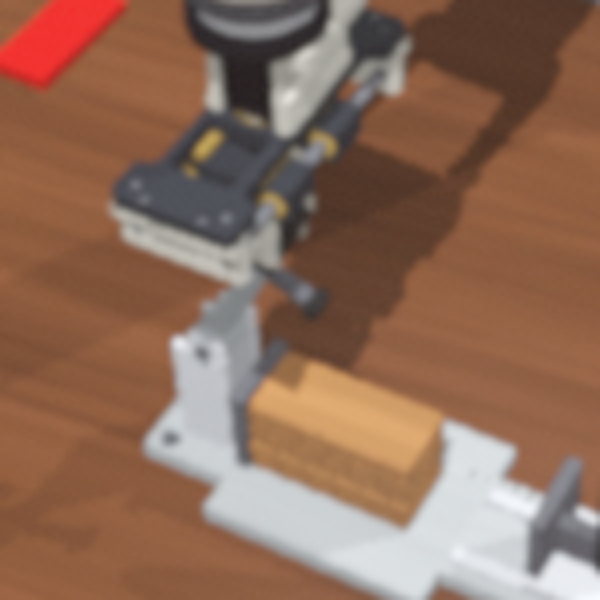

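```bash
python3 -m pendant '-0.1 -1.1 0.4 0 0 0 1;-0.2 -2.2 0.6 0 0 0 1;-0.3 -3.4 0.8 0 0 0 1;-0.4 -4.6 0.8 0 0 0 1;-0.5 -5.8 0.7 0 0 0 1;-0.6 -7 0.5 0 0 0 1;-0.8 -8.1 0.2 0 0 0 1;-0.8 -8.8 -0.1 0 0 0 1;-0.8 -8.8 -0.1 0 0 0 1;-0.8 -8.8 -0.1 0 0 0 1;-0.8 -8.8 -0.1 0 0 0 0;-0.8 -8.8 -0.1 0 0 0 0;-0.8 -8.8 -0.1 0 0 0 0;-0.8 -8.8 -0.1 0 0 0 0;-0.8 -8.8 -0.1 0 0 0 0;-0.8 -8.8 -0.1 0 0 0 0'; python3 -m pendant '0 0 0 0 0 0 0;0 0 3 0 0 0 0;0 0 6.5 0 0 0 0;0 0 6.5 0 0 0 0;0 0 6.5 0 0 0 0;-5 0 6.5 0 0 0 0;-10 0 6.5 0 0 0 0;-15 0 6.5 0 0 0 0;-20 0 6.5 0 0 0 0;-20 0 6.5 0 0 0 0;-20 0 6.5 0 0 0 0;-20 0 6.5 0 0 0 0'; python3 - <<'E'
from h import *
S=robot.grab_frame("scene");T=robot.grab_frame("top")
for f,n,b in((S,"pics/s26.png",(230,170,390,310)),(T,"pics/t26.png",(230,180,400,270))):
    im=cv2.resize(f["color"][b[1]:b[3],b[0]:b[2],::-1],None,fx=4.5,fy=4.5,interpolation=cv2.INTER_CUBIC)
    for th,c in((2.0,(0,0,255)),(1.9,(0,255,0))):
        for r in(.14,):
            u=(proj(f,arm(th,r))-b[:2])*4.5; cv2.circle(im,tuple(int(v) for v in u),3,c,-1)
    cv2.imwrite(n,im)
show(T,"pics/t27.png"); 
for nm,f in(("top",T),("scene",S)):
    for d in robot.silhouettes("blank1",f):
        r=rect(f,d["region"],.072);print(nm,round(d["score"],2),np.round(r,1),wj(np.array(r[:2])/1e3))
E
```

```text
time: 50.6
eef_pos: [0.6111, -0.1192, 0.2129]
tool_rot: [0.033, 0.706, -0.033, 0.706]
force: [-0.3, 0.1, -0.1]
finger_gap: 0.0631
time: 51.8
eef_pos: [0.4118, -0.1195, 0.2778]
tool_rot: [0.033, 0.706, -0.033, 0.706]
force: [0.5, -1.0, 0.2]
finger_gap: 0.0918
top 0.83 [ 323.  -351.2   51.8  105.7   -6.5] [-265.07491883 -388.34232755]
top 0.66 [624.4  12.4  48.6 109.6  85.3] [1.02596574 1.78874833]
top 0.65 [ 471.2 -427.6   48.5  107.6   83.4] [-110.38088682 -450.62096264]
scene 0.93 [ 523.8 -399.6   59.3  114.4   84.3] [ -60.69185608 -417.79245213]
scene 0.68 [676.9  20.1  10.3 105.7  83.7] [52.61603629 14.3314911 ]
scene 0.66 [668.5  18.8  10.5 103.5  87.1] [44.32002699 12.30237622]
scene 0.6 [628.4  11.   56.6 114.5  85.5] [5.11723097 0.79343698]
scene 0.41 [686.   29.7  23.7 100.4 -83.5] [60.78694127 24.73347847]
```

View pics/s26.png

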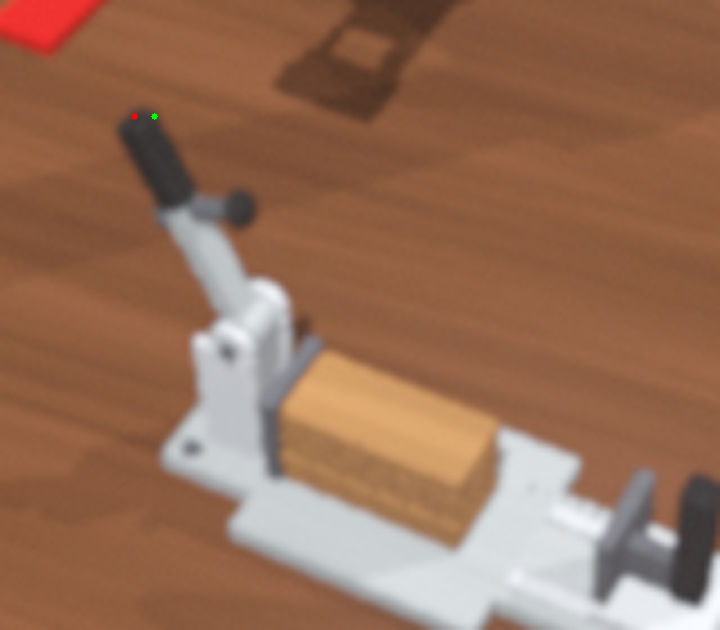

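View pics/t26.png

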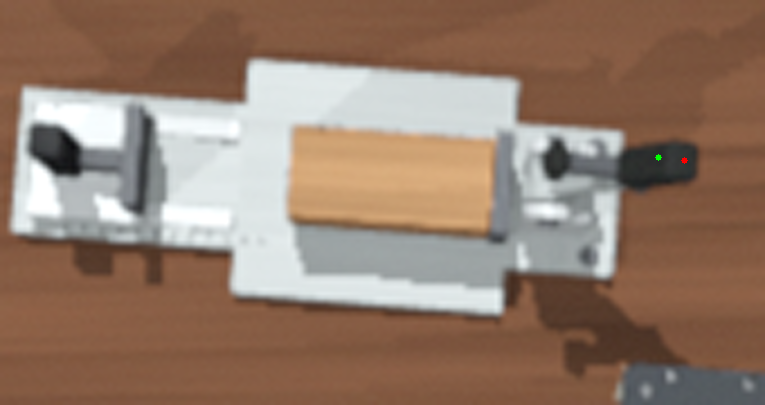

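View pics/t27.png

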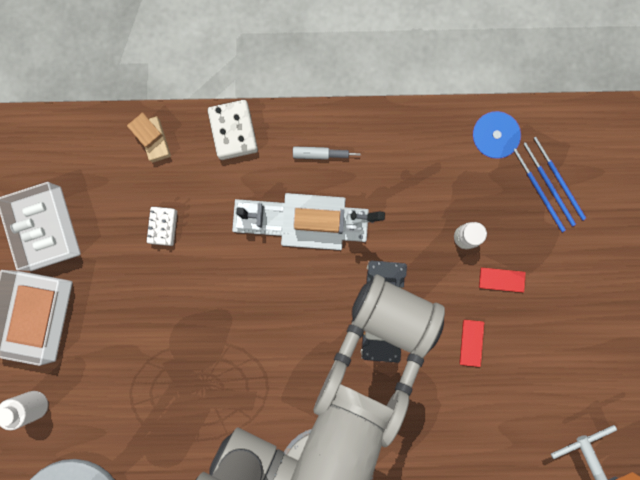

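```bash
python3 -c "
from plant import robot
print(robot.close_job())"
```

```text
the job is handed in; nothing more can be done
None
```

I stacked all five wooden blanks in the nest and clamped the pile. I then closed the caliper jaw on it, ran the jaw back and threw the clamp open. The job is handed in at about 52 s of the 210 s; handing in gave no verdict.

**Last checks**
- **Pile:** the top view puts the top blank 1 mm across and 2 mm along from the nest's centre, about 1° or less off the jig's direction. The lower blanks look flush with it in the scene picture, but I did not measure them one by one. The scene view disagreed by about 4 mm across. It read 4 mm high there in every earlier comparison too, so I trusted the top view.
- **Clamp:** it rested on the pile at about 0.17 rad by itself, with the fingers well clear. It is now back at about 2.0 rad, leaning as it did at the start.
- **Jaw:** the tool read about 26 N while pressing the pile, and the pile stayed square. The jaw is back at its rear end, where I felt light resistance (about 3 N).
- **Other things:** the bystanders and the two red look-alikes look unmoved, and the robot stands clear of everything.

**What went differently**
- The fifth blank had slipped about 3 mm down in the grip. It touched the pile early, at about 21 N, so I lifted it, looked, and set it down again with a light touch.
- The first blank lightly touched the fixed jaw. I backed it off about 1.5 mm before letting go.
- Letting go of the clamp, the tool carried about 18 N sideways. It went to zero once the fingers opened, and I did not find the cause.

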